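# Stack up a power module in its assembly nest

## Task

Put the power module together in the pinned steel nest: first the black tray between the pins, then the circuit board on the tray with its feet in the pocket, then the white frame around the board's components, and last the heat sink on top with its fins up. Set each part down gently, level and square with its edges in line with the part below, and leave the multimeter, screwdriver and solder spool where they are.

Things in the scene. Friction and masses are not known exactly. Their poses are not given: they have to be found in the camera images.
- nest: Assembly nest, fixed: bright steel plate 140 x 100 x 10 mm with eight dark pins, 6 mm thick, 8 mm high, around a 108 x 70 mm space for the tray: at x +-38, y +-38 and x +-57, y +-15 mm; the long sides are open for fingers at their middles. Origin: centre of the plate's underside; x along the 140 mm length, z up.
- base: Black plastic tray (housing) 96 x 58 mm, 22 high, walls 10, floor 4, pocket 76 x 38 mm; lies floor down; 160 g. Grip across its 58 mm width. Seated: origin 10 mm above the nest's, 6 mm play each way. Origin: centre of its underside; x along the 96 mm length, z up; half a turn about z makes no difference.
- board: Green circuit board 96 x 58 x 4 mm on four brass feet 9 high, 6 thick (x +-28, y +-9 mm); 90 g. Held by the bright block at its centre: 40 (x) x 22 mm (y), 13 to 28 mm above the origin; other parts 7 mm high within x +-30, y +-10. Seated: feet in the pocket, origin 13 mm above the tray's. Origin: centre, level with the feet's ends; x along the length, z up; half a turn makes no difference.
- frame: White plastic spacer frame 96 x 58 mm, 18 high, bars 10 wide, open right through (76 x 38 mm); 80 g. Grip across its 58 mm width. Seated on the board: origin 13 mm above the board's. Origin: centre of its underside; x along the 96 mm length, z up; half a turn about z makes no difference.
- heatsink: Bare aluminium heat sink 96 x 58 mm, 22 high: 5 mm plate with seven fins along x, the outer two flush with the long edges; lies fins up; 240 g. Grip across its 58 mm width. Seated: origin 18 mm above the frame's. Origin: centre of its underside; x along the 96 mm length, z up; half a turn about z makes no difference.
- meter: Bystander: hand-held multimeter, orange case with black face, 110 x 64 x 26 mm (34 mm with its dial). Origin: centre of its underside.
- screwdriver: Bystander: screwdriver 170 mm long, lying on the bench. Its own x axis runs along it.
- spool: Bystander: grey solder spool standing on end, 54 mm across, 45 mm high. Origin: centre of its underside.
Things that resemble listed ones, but are neither listed nor needed, are in the scene too. Leave any blue look-alike of the frame alone.

How it is judged:
By the outcome, as a careful person would: the job done as asked, in the order asked, and still so for the second after the job is handed in, with the robot touching nothing.
It also fails if it takes over 120 s, if anything falls off the work surface, if the arm or the gripper's body presses on something with over 40 N, if the wrist force passes 120 N, or if a joint passes its speed limit or range.

## Robot

A 6-joint arm with a two-finger parallel gripper is mounted at the origin on the work surface. World frame = base frame: x ahead of the robot, y to its left, z up, the work surface at z = 0. Lengths are in m, angles in degrees, forces in N, time in s.
With the tool pointing down it reaches from about 0.4 to 0.825 m from the base axis. Payload 7 kg.
Tool frame: the origin (TCP) lies midway between the tips of the shut fingers; the grasp point (between the pads) lies 19 mm behind it (r.grip_point_offset is the z of the grasp point in the tool frame, in m); z points along the fingers, y is the line along which they close (so a half turn about z gives the same grasp; the last joint's range is limited). The gripper opens to 88 mm and grips with 3 to 60 N. Pads are 19 mm wide; open, the fingers measure 130 mm over their backs; the gripper's body (78 mm by 193 mm) begins 47 mm behind the grasp point.
Start: joints at [-46.805, 20.546, 0.682, 0, -70.136, -16.507], TCP at [0.303, -0.603, 0.2] pointing down, gripper open.
Joint ranges: [-176.03, 176.03], [-82.01, 121.73], [-58.28, 71.71], [-173.87, 95.51], [-174.79, -0.11], [-173.66, 173.66]. Speed limits (degrees/s): [136.94, 136.94, 172.46, 180, 180, 180].

## Interface

Orientations are given as [roll, pitch, yaw] about the fixed x, y, z axes, in that order (R = Rz(yaw) Ry(pitch) Rx(roll)).
In Python, from plant import r, viewer, recognise, outline_of, pinpoint gives the robot as it stands.
- The arm moves only by the tool move_arm, never from a script. Its argument "targets" is a list of rows, each a list of 2 entries, a list of its own where there are three numbers: the shift along the tool's x, y, z in cm, then the turn, a rotation vector about the tool's x, y, z in rad. A call has 1 to 5 rows; each row is the pose to reach, as a shift and turn from the pose commanded when the call began, along the tool's axes at that moment; what a row does not reach only later rows make up. A row lasts 1/8 s, in which the tool goes at most 62.5 mm and 10.7 degrees, less where a joint would pass 70% of its speed; a pose out of reach is approached as far as the arm can. A call with a gripper value outside its range is refused whole. "jaw" is the finger opening in cm, from 0 to 8.76, set as the call begins (left out, the last holds). The fingers move at their own pace and stop on an object; "squeeze" is the grip in N (left out, the last holds). Time passes only in rows, so rows that repeat a pose let the fingers close. It gives the time, the measured TCP pose, the force, the opening and the grip force at its end, in the units of the state.
- r.get_state(): the state, without advancing time (a new reading comes with each control period).
- viewer.capture(name): name is "scene" or "side" or "wrist"; returns a dict with "image" (384x512x3 uint8, blue, green, red), "intrinsics" (3x3 intrinsics, pixels), "D" ([k1, k2, p1, p2, k3] as OpenCV has them; the pictures are not rectified), "camera_from_world" (4x4, takes a point from world to camera coordinates). Camera axes: x right, y up, looking along -z (the intrinsics and any distortion apply to the point x, -y, -z); pixel columns grow to the right and rows downward; lengths in m; the calibration is good to about 2 mm. A picture is of the moment at which its call begins. There is no depth.
- r.close_job(): hands the job in; it is judged then, once.
Trained networks look in the newest picture that a camera, given by its name, has taken for a name from the list of things; names that differ only in an ending like _2 or _b are one class to them, and where a whole thing is asked for, a point or a joint stands for the part that bears it (a point fixed in the world has none). Each returns a list of dicts, best first, with "score" (0 to 1); they miss things now and then, are a little off and sometimes report something else, mostly with a low value. They report only what shows in the picture. A call takes as long as a camera call. They do not tell look-alikes from the thing itself.
- recognise(label, camera): "box" ([left, top, right, bottom] in pixels, round what is visible of it).
- outline_of(label, camera): "mask" (384x512 bool, what is visible of it) and "box" ([left, top, right, bottom] in pixels, round what is visible of it).
- pinpoint(label, camera): "location" ([row, column] in pixels: a listed point, or the origin of a listed thing).
The state is a dict: "time_s": time; "joints": joint angles; "qd": joint speeds; "joint_torque": joint torques, N m; "tcp_pos": TCP position; "eef_rot": TCP orientation; "contact_force": force on the tool from outside, world axes, zero at the start; "moment": the same for the moment, N m; "gripper_width": finger opening in m; "gripper_force": force on a finger pad.
Only numpy, scipy, OpenCV 4.12 (cv2) and the standard library are available. Lean on these libraries where they do the work, as an engineer would, in place of code of your own. Each camera call takes 0.05 s, during which the arm holds its last target. There are 200 camera calls.

## Working session

There is one attempt and no reset: what is moved stays moved. The work goes in short steps, Python scripts to look and compute and a tool call to move; the robot and the scene stay as the last step left them, time stands still between calls to the robot, and variables do not carry over. Pictures are saved under pics/ and viewed, at most 14 in all, crops included, and the job is handed in when it is done.

Besides the shell and the picture viewer there is one more tool, called after "Request:" by a JSON object that holds its "fn" and its "kwargs", one argument or row to a line. move_arm: Moves the arm, as the interface text tells. Its arguments: {"type":"object","properties":{"targets":{"type":"array","items":{"type":"array"}},"jaw":{"type":"number"},"squeeze":{"type":"number"}},"required":["targets"]}

```bash
ls; mkdir -p pics
cat > h.py <<'E'
import numpy as np, cv2, sys
from scipy.spatial.transform import Rotation as R
from plant import r, viewer, recognise, outline_of, pinpoint
def cap(n,save=None):
    c=viewer.capture(n)
    if save: cv2.imwrite('pics/'+save,c['image'])
    return c
def ray(c,uv):
    K=np.array(c['intrinsics'],float);D=np.array(c['D'],float);T=np.array(c['camera_from_world'])
    p=cv2.undistortPoints(np.array(uv,float).reshape(-1,1,2),K,D).reshape(-1,2)
    d=np.c_[p[:,0],-p[:,1],-np.ones(len(p))]@T[:3,:3]
    o=-T[:3,:3].T@T[:3,3]
    return o,d
def onz(c,uv,z):
    o,d=ray(c,uv); s=(z-o[2])/d[:,2]; return o+d*s[:,None]
def proj(c,P):
    K=np.array(c['intrinsics'],float);D=np.array(c['D'],float);T=np.array(c['camera_from_world'])
    q=np.atleast_2d(P)@T[:3,:3].T+T[:3,3]; q=q*[1,-1,-1]
    return cv2.projectPoints(q,np.zeros(3),np.zeros(3),K,D)[0].reshape(-1,2)
E
python3 - <<'E'
from h import *
ims=[]
for n in ['scene','side','wrist']:
    c=cap(n,n+'0.png'); T=c['camera_from_world']; print(n,np.round(-T[:3,:3].T@T[:3,3],3),np.round(c['intrinsics'][0],1),np.round(c['D'],3), 'look',np.round(-T[2,:3],2))
    for l in ['nest','base','board','frame','heatsink','meter','screwdriver','spool']:
        print(l,[(np.round(d['score'],2),np.round(d['location']).tolist()) for d in pinpoint(l,n)])
s=r.get_state();print(s['tcp_pos'],s['eef_rot'],s['time_s'])
E
```

```text
pics
scene [1.456 0.112 0.858] [461.    0.  254.4] [-0.094  0.     0.     0.     0.   ] look [-0.76 -0.07 -0.64]
nest [(np.float64(0.59), [222.0, 152.0])]
base [(np.float64(0.81), [237.0, 242.0])]
board [(np.float64(0.82), [191.0, 378.0])]
frame [(np.float64(0.83), [164.0, 269.0]), (np.float64(0.78), [191.0, 235.0]), (np.float64(0.67), [158.0, 205.0])]
heatsink [(np.float64(0.97), [194.0, 306.0])]
meter [(np.float64(0.57), [247.0, 315.0])]
screwdriver [(np.float64(0.83), [248.0, 316.0])]
spool [(np.float64(0.9), [228.0, 364.0])]
side [0.416 0.785 0.907] [499.6   0.  257.8] [-0.024  0.     0.     0.     0.   ] look [ 0.07 -0.65 -0.75]
nest [(np.float64(0.71), [124.0, 224.0])]
base [(np.float64(0.76), [191.0, 196.0])]
board [(np.float64(0.63), [339.0, 270.0])]
frame [(np.float64(0.94), [156.0, 331.0]), (np.float64(0.82), [181.0, 272.0]), (np.float64(0.78), [207.0, 330.0])]
heatsink [(np.float64(0.56), [249.0, 265.0])]
meter [(np.float64(0.92), [117.0, 292.0])]
screwdriver [(np.float64(0.88), [255.0, 177.0])]
spool [(np.float64(0.74), [314.0, 198.0]), (np.float64(0.17), [179.0, 272.0])]
wrist [ 0.232 -0.639  0.385] [325.7   0.  256.2] [-0.079  0.     0.     0.     0.   ] look [ 0.26  0.13 -0.96]
nest []
base []
board []
frame []
heatsink []
meter []
screwdriver []
spool []
[ 0.30309636 -0.60307134  0.20035093] [ 1.79996540e+02 -1.53650165e-03 -1.53312830e+02] 1.35
```

View pics/scene0.png

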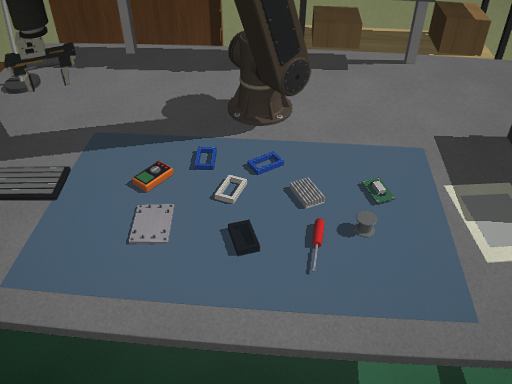

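View pics/side0.png

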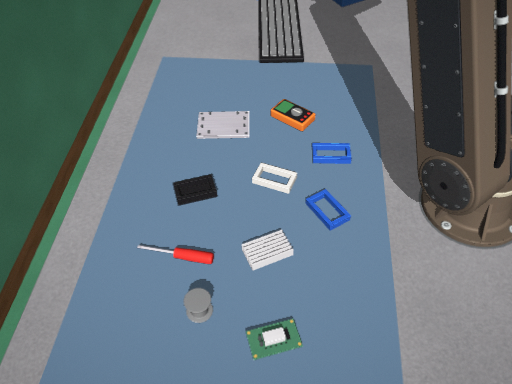

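The scene and side views agree on these positions (row, col): nest (222,152) and (124,223), tray (237,243) and (190,195), white frame (189,231) and (178,275), heat sink (193,307) and (249,267), board (190,378) and (338,274). The two blue frames are look-alikes. Next I'll fit poses to the masks.

```bash
cat >> h.py <<'E'
from scipy.optimize import minimize
DIM={'nest':(.14,.10,0,.010),'base':(.096,.058,0,.022),'board':(.096,.058,.009,.013),'frame':(.096,.058,0,.018),'heatsink':(.096,.058,0,.022),'meter':(.11,.064,0,.026)}
def corners(l,x,y,yaw,z0=0,dim=None):
    L,W,a,b=dim or DIM[l]
    P=np.array([[sx*L/2,sy*W/2,z] for z in(a,b) for sx,sy in((-1,-1),(1,-1),(1,1),(-1,1))])
    return P@R.from_euler('z',yaw,degrees=True).as_matrix().T+[x,y,z0]
def poly(c,P,S=4):
    h=cv2.convexHull(proj(c,P).astype(np.float32)); return h
def iou_pose(l,obs,x0,z0=0,dim=None):
    """obs: list of (capture, mask)."""
    prep=[]
    for c,m in obs:
        k=cv2.findContours(m.astype(np.uint8),cv2.RETR_EXTERNAL,cv2.CHAIN_APPROX_NONE)[0]
        k=max(k,key=cv2.contourArea); h=cv2.convexHull(k).astype(np.float32)
        # contour goes through pixel centres: grow half a pixel
        ctr=h.mean((0)); d=h-ctr; h=h+0.5*d/np.linalg.norm(d,axis=2,keepdims=True)
        prep.append((c,h,cv2.contourArea(h)))
    def cost(p):
        e=0
        for c,h,A in prep:
            q=poly(c,corners(l,p[0],p[1],p[2]*100,z0,dim)); I=cv2.intersectConvexConvex(h,q)[0]
            B=cv2.contourArea(q); e+=1-I/(A+B-I+1e-9)
        return e/len(prep)
    best=None
    for yaw in ([x0[2]] if len(x0)>2 else range(0,180,20)):
        s=minimize(cost,[x0[0],x0[1],yaw/100],method='Nelder-Mead',options=dict(initial_simplex=[[x0[0],x0[1],yaw/100],[x0[0]+.01,x0[1],yaw/100],[x0[0],x0[1]+.01,yaw/100],[x0[0],x0[1],yaw/100+.1]],xatol=1e-5,fatol=1e-5))
        if best is None or s.fun<best.fun: best=s
    return np.r_[best.x[:2],best.x[2]*100],best.fun
def maskat(l,n,rc):
    ms=[d for d in outline_of(l,n)]
    def dist(d):
        b=d['box'];return np.hypot((b[0]+b[2])/2-rc[1],(b[1]+b[3])/2-rc[0])
    ms=[d for d in ms if dist(d)<25]
    return min(ms,key=dist)['mask'] if ms else None
E
cat > m1.py <<'E'
from h import *
S={'nest':((222,152),(124,223)),'base':((237,243),(190,195)),'frame':((189,231),(178,275)),'heatsink':((193,307),(249,267)),'board':((190,378),(338,274)),'meter':((176,153),(114,293))}
C={n:cap(n) for n in('scene','side')}
for l,(a,b) in S.items():
    obs=[]
    for n,rc in(('scene',a),('side',b)):
        m=maskat(l,n,rc)
        if m is not None: obs.append((C[n],m))
        else: print('miss',l,n)
    z=.01
    x0=onz(C['side'],[b[::-1]],z)[0]
    for o in [obs]+[[q] for q in obs]:
        p,e=iou_pose(l,o,x0[:2]); print(l,np.round(p,4),round(e,3), 'r',round(np.hypot(*p[:2]),3))
for l,uv in(('spool',(198,310)),('driver a',(140,246)),('driver b',(213,259))): print(l,np.round(onz(C['side'],[uv],.01)[0],3))
E
python3 m1.py
```

```text
miss nest side
nest [ 0.6194 -0.2357  6.4703] 0.032 r 0.663
nest [ 0.6194 -0.2357  6.4703] 0.032 r 0.663
miss base scene
miss base sideTraceback (most recent call last):
  File "m1.py", line 13, in <module>
    p,e=iou_pose(l,o,x0[:2]); print(l,np.round(p,4),round(e,3), 'r',round(np.hypot(*p[:2]),3))
        ~~~~~~~~^^^^^^^^^^^^
  File "h.py", line 45, in iou_pose
    s=minimize(cost,[x0[0],x0[1],yaw/100],method='Nelder-Mead',options=dict(initial_simplex=[[x0[0],x0[1],yaw/100],[x0[0]+.01,x0[1],yaw/100],[x0[0],x0[1]+.01,yaw/100],[x0[0],x0[1],yaw/100+.1]],xatol=1e-5,fatol=1e-5))
    res = _minimize_neldermead(fun, x0, args, callback, bounds=bounds,
                               **options)
    fsim[k] = func(sim[k])
              ~~~~^^^^^^^^
    fx = function(np.copy(x), *(wrapper_args + args))
  File "h.py", line 42, in cost
    return e/len(prep)
           ~^~~~~~~~~~
ZeroDivisionError: division by zero
```

```bash
sed -i 's/    for o in \[obs\]/    for o in ([obs] if obs else [])/; s/\[\[q\] for q in obs\]/[[q] for q in obs if len(obs)>1]/' m1.py
python3 - <<'E'
s=open('m1.py').read()
s=s.replace("        if m is not None","        if m is None: cap(n); m=maskat(l,n,rc)\n        if m is not None")
open('m1.py','w').write(s)
E
sed -i 's/    for o in (\[obs\] if obs else \[\])+\(.*\):$/    for o in ([obs] if obs else [])+\1:/' m1.py; python3 m1.py; python3 -c "
from h import *
for n in('scene','side'):
  cap(n)
  print(n,[(d['score'],d['box'],int(d['mask'].sum())) for d in outline_of('base',n)])"
```

```text
nest [  0.6205  -0.2363 187.6321] 0.052 r 0.664
nest [ 0.6193 -0.2345  7.5091] 0.041 r 0.662
nest [ 0.6215 -0.2377  6.0737] 0.025 r 0.665
base [6.547000e-01 1.040000e-02 2.014401e+02] 0.063 r 0.655
base [6.53600e-01 1.06000e-02 2.10555e+01] 0.047 r 0.654
base [6.55900e-01 8.10000e-03 2.15474e+01] 0.026 r 0.656
frame [ 4.66700e-01 -4.57000e-02  1.64827e+02] 0.062 r 0.469
frame [ 4.648000e-01 -4.510000e-02  1.649606e+02] 0.038 r 0.467
frame [ 4.672000e-01 -4.720000e-02  1.631933e+02] 0.064 r 0.47
heatsink [ 0.4681  0.1692 30.0184] 0.076 r 0.498
heatsink [ 0.4672  0.172  27.1213] 0.058 r 0.498
heatsink [4.684000e-01 1.679000e-01 2.099895e+02] 0.039 r 0.498
board [  0.4386   0.3717 200.5493] 0.063 r 0.575
board [  0.4384   0.3722 200.7526] 0.08 r 0.575
board [  0.4388   0.3716 200.8975] 0.044 r 0.575
meter [  0.4349  -0.2834 147.6246] 0.085 r 0.519
meter [  0.4292  -0.2813 145.5801] 0.094 r 0.513
meter [  0.4365  -0.2848 148.3047] 0.037 r 0.521
spool [0.592 0.323 0.01 ]
driver a [0.746 0.181 0.01 ]
driver b [0.581 0.201 0.01 ]
scene [(0.92, [228.2, 220.3, 263.3, 256.9], 873)]
side [(0.69, [173.1, 174.2, 216.2, 206.5], 964)]
```

```bash
cat >> h.py <<'E'
def go(x,y,z,yaw):
    s=r.get_state(); p=np.array(s['tcp_pos']); M=R.from_euler('xyz',s['eef_rot'],degrees=True)
    t=M.inv().apply(np.array([x,y,z])-p)*100
    rv=(M.inv()*R.from_euler('xyz',[180,0,yaw],degrees=True)).as_rotvec()
    if rv[2]>np.pi/2+.6: pass
    print('GO shift',np.round(t,2),'turn',np.round(rv,4),'|t|',round(np.linalg.norm(t),1),'cm rows',max(np.linalg.norm(t)/6.25,np.degrees(np.linalg.norm(rv))/10.7).round(1))
    return t,rv
def st():
    s=r.get_state(); print('t',round(s['time_s'],2),'tcp',np.round(s['tcp_pos'],4),'rot',np.round(s['eef_rot'],2),'j',np.round(s['joints'],1),'F',np.round(s['contact_force'],1),'w',round(s['gripper_width'],4),'gf',round(s['gripper_force'],1))
E
python3 -c "
from h import *
st();go(.6205,-.2363,.15,-173.5)"
```

```text
t 2.55 tcp [ 0.3031 -0.6031  0.2003] rot [ 180.     -0.   -153.31] j [-46.8  20.5   0.7   0.  -70.1 -16.5] F [-0.5  0.9 -0.1] w 0.0872 gf 0.0
GO shift [-44.83  18.52   5.03] turn [ 0.     -0.      0.3523] |t| 48.8 cm rows 7.8
```

Request:
{"fn": "move_arm", "kwargs": {
  "targets": [
    [[-22.4, 9.3, 2.5], [0, 0, 0.35]],
    [[-22.4, 9.3, 2.5], [0, 0, 0.35]],
    [[-22.4, 9.3, 2.5], [0, 0, 0.35]],
    [[-22.4, 9.3, 2.5], [0, 0, 0.35]],
    [[-22.4, 9.3, 2.5], [0, 0, 0.35]]
  ],
  "jaw": 8.7
}}

```text
time_s: 3.18
tcp_pos: [0.4639, -0.4164, 0.175]
eef_rot: [180.0, 0.0, -173.1]
contact_force: [-0.1, -0.1, 0.2]
gripper_width: 0.0868
gripper_force: 0.0
```

```bash
python3 -c "
from h import *
st();go(.6205,-.2363,.15,-173.5)"
```

```text
t 3.17 tcp [ 0.4639 -0.4164  0.175 ] rot [ 179.98    0.   -173.1 ] j [-24.   16.7  -8.3  -0.  -65.  -59.1] F [-0.1 -0.1  0.2] w 0.0868 gf 0.0
GO shift [-17.71  16.     2.51] turn [0.0004 0.0001 0.0069] |t| 24.0 cm rows 3.8
```

Request:
{"fn": "move_arm", "kwargs": {
  "targets": [
    [[-17.7, 16, 2.5], [0, 0, 0.007]],
    [[-17.7, 16, 2.5], [0, 0, 0.007]],
    [[-17.7, 16, 2.5], [0, 0, 0.007]],
    [[-17.7, 16, 2.5], [0, 0, 0.007]],
    [[-17.7, 16, 2.5], [0, 0, 0.007]]
  ]
}}

```text
time_s: 3.8
tcp_pos: [0.6205, -0.2379, 0.1494]
eef_rot: [180.0, -0.1, -173.6]
contact_force: [-0.4, -0.1, -0.0]
gripper_width: 0.0872
gripper_force: 0.0
```

```bash
cat > m2.py <<'E'
from h import *
# wrist fit: label x y yaw z0
l=sys.argv[1]; x,y,yaw,z0=map(float,sys.argv[2:6])
c=cap('wrist',sys.argv[6] if len(sys.argv)>6 else None)
P=corners(l,x,y,yaw,z0); ctr=proj(c,P).mean(0)
for k in range(2):
    m=maskat(l,'wrist',ctr[::-1])
    if m is not None: break
    print('miss',[(d['score'],d['box']) for d in outline_of(l,'wrist')],ctr); c=cap('wrist')
if m is not None:
    p,e=iou_pose(l,[(c,m)],(x,y,yaw),z0); print(l,np.round(p,4),round(e,3)); print('ctr',ctr.round(),int(m.sum()))
E
python3 m2.py nest .6205 -.2363 6.5 0 w1.png; python3 -c "
from h import *
st();go(.655,.009,.15,-158.7)"
```

```text
nest [ 0.6181 -0.2353  6.0473] 0.019
ctr [258. 165.] 12922
t 3.9 tcp [ 0.6188 -0.2401  0.1501] rot [-1.8000e+02 -4.0000e-02 -1.7373e+02] j [ -4.4  21.4  -4.8   0.  -63.9 -79.3] F [ 0.2 -0.8  0. ] w 0.087 gf 0.0
GO shift [-6.33 24.36  0.  ] turn [ 1.000e-04 -7.000e-04 -2.622e-01] |t| 25.2 cm rows 4.0
```

View pics/w1.png

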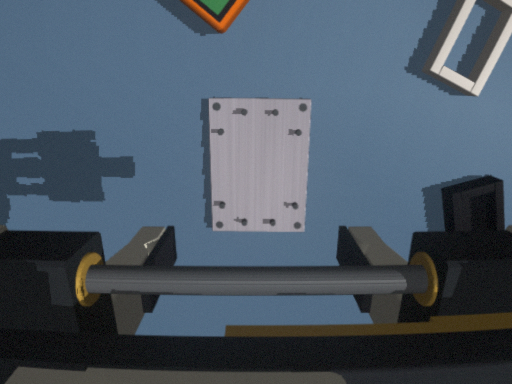

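The wrist view shows the nest plate at cols 209-310, rows 97-232, with its pins visible. The fit agrees with the scene and side views within 2 mm.

Request:
{"fn": "move_arm", "kwargs": {
  "targets": [
    [[-6.3, 24.4, 0], [0, 0, -0.26]],
    [[-6.3, 24.4, 0], [0, 0, -0.26]],
    [[-6.3, 24.4, 0], [0, 0, -0.26]],
    [[-6.3, 24.4, 0], [0, 0, -0.26]],
    [[-6.3, 24.4, 0], [0, 0, -0.26]]
  ]
}}

```text
time_s: 4.53
tcp_pos: [0.6553, 0.0116, 0.1508]
eef_rot: [-180.0, 0.1, -158.7]
contact_force: [1.0, -0.2, -0.1]
gripper_width: 0.0868
gripper_force: 0.0
```

```bash
python3 m2.py base .655 .009 21.3 0 ; python3 m2.py base .655 .009 21.3 0; python3 -c "
from h import *
st()"
```

```text
base [6.53600e-01 1.08000e-02 2.16021e+01] 0.022
ctr [254. 167.] 5626
base [6.5310e-01 1.0500e-02 2.1438e+01] 0.017
ctr [256. 168.] 5590
t 4.72 tcp [0.6547 0.0076 0.1506] rot [-179.99    0.   -158.97] j [ 17.7  20.6  -6.    0.  -63.4 -86.7] F [-0.3 -0.1 -0.8] w 0.0869 gf 0.0
```

```bash
python3 -c "
from h import *
st();go(.6533,.0106,.05,-158.5);go(.6533,.0106,.005,-158.5)"
```

```text
t 4.72 tcp [0.6547 0.0076 0.1506] rot [-179.99    0.   -158.97] j [ 17.7  20.6  -6.    0.  -63.4 -86.7] F [-0.3 -0.1 -0.8] w 0.0869 gf 0.0
GO shift [ 0.02  0.33 10.06] turn [-0.0001  0.     -0.0082] |t| 10.1 cm rows 1.6
GO shift [ 0.02  0.33 14.56] turn [-0.0001  0.     -0.0082] |t| 14.6 cm rows 2.3
```

Request:
{"fn": "move_arm", "kwargs": {
  "targets": [
    [[0, 0.3, 5], [0, 0, -0.008]],
    [[0, 0.3, 8], [0, 0, -0.008]],
    [[0, 0.3, 10], [0, 0, -0.008]],
    [[0, 0.3, 10], [0, 0, -0.008]],
    [[0, 0.3, 10], [0, 0, -0.008]]
  ]
}}

```text
time_s: 5.35
tcp_pos: [0.6545, 0.0111, 0.0515]
eef_rot: [-180.0, 0.1, -158.5]
contact_force: [0.6, 0.0, 0.3]
gripper_width: 0.0869
gripper_force: 0.0
```

```bash
python3 -c "
from h import *
st();cap('wrist');st();go(.6533,.0106,.006,-158.5)"
```

```text
t 5.35 tcp [0.6545 0.0111 0.0515] rot [-1.7998e+02  7.0000e-02 -1.5848e+02] j [ 18.   25.6 -12.4   0.  -51.9 -86.5] F [0.6 0.  0.3] w 0.0869 gf 0.0
t 5.4 tcp [0.6547 0.0115 0.0517] rot [-1.7998e+02  1.1000e-01 -1.5846e+02] j [ 18.   25.6 -12.4   0.  -51.9 -86.5] F [0.8 0.1 0.6] w 0.0869 gf 0.0
GO shift [ 0.17 -0.03  4.57] turn [-0.0004  0.0019  0.0006] |t| 4.6 cm rows 0.7
```

Request:
{"fn": "move_arm", "kwargs": {
  "targets": [
    [[0.15, 0, 2], [0, 0, 0]],
    [[0.15, 0, 3.5], [0, 0, 0]],
    [[0.15, 0, 4.4], [0, 0, 0]],
    [[0.15, 0, 4.4], [0, 0, 0]],
    [[0.15, 0, 4.4], [0, 0, 0]]
  ]
}}

```text
time_s: 6.02
tcp_pos: [0.6529, 0.0117, 0.0069]
eef_rot: [-180.0, 0.0, -158.4]
contact_force: [-0.0, -1.0, -0.6]
gripper_width: 0.0871
gripper_force: 0.0
```

Request:
{"fn": "move_arm", "kwargs": {
  "targets": [
    [[0, 0, 0], [0, 0, 0]],
    [[0, 0, 0], [0, 0, 0]],
    [[0, 0, 0], [0, 0, 0]],
    [[0, 0, 0], [0, 0, 0]],
    [[0, 0, 0], [0, 0, 0]]
  ],
  "jaw": 5,
  "squeeze": 25
}}

```text
time_s: 6.65
tcp_pos: [0.6525, 0.0116, 0.0064]
eef_rot: [180.0, -0.0, -158.4]
contact_force: [-0.2, -0.2, 0.4]
gripper_width: 0.0505
gripper_force: 0.0
```

```bash
python3 -c "
from h import *
st();cap('wrist','w2.png');st()"
```

```text
t 6.65 tcp [0.6525 0.0116 0.0064] rot [ 180.     -0.   -158.41] j [ 18.1  28.4 -14.8  -0.  -46.8 -86.5] F [-0.2 -0.2  0.4] w 0.0505 gf 0.0
t 6.7 tcp [0.6525 0.0116 0.0064] rot [ 180.     -0.   -158.41] j [ 18.1  28.4 -14.8   0.  -46.8 -86.5] F [ 0.1 -0.3 -0.2] w 0.0505 gf 0.0
```

View pics/w2.png

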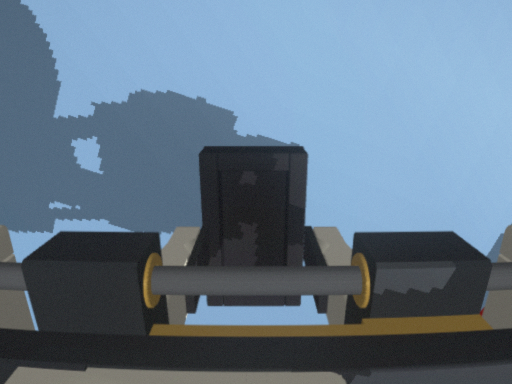

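The fingers straddle the tray (cols 200-306) with a small gap each side, so I'll close further.

Request:
{"fn": "move_arm", "kwargs": {
  "targets": [
    [[0, 0, 0], [0, 0, 0]],
    [[0, 0, 0], [0, 0, 0]],
    [[0, 0, 0], [0, 0, 0]],
    [[0, 0, 0], [0, 0, 0]]
  ],
  "jaw": 3,
  "squeeze": 25
}}

```text
time_s: 7.2
tcp_pos: [0.6525, 0.0116, 0.0064]
eef_rot: [-180.0, -0.0, -158.4]
contact_force: [-0.3, 0.5, -0.8]
gripper_width: 0.0301
gripper_force: 0.0
```

```bash
python3 -c "
from h import *
a=cap('wrist')['image'];st()
c=cap('side');p=proj(c,[.6525,.0116,.02])[0].astype(int);print(p)
b=c['image'][p[1]-60:p[1]+60,p[0]-80:p[0]+80]
b=cv2.resize(b,(512,384),interpolation=cv2.INTER_CUBIC)
cv2.imwrite('pics/w3.png',cv2.resize(np.vstack([a,b]),(400,600)))"
```

```text
t 7.25 tcp [0.6525 0.0117 0.0064] rot [-180.      0.   -158.41] j [ 18.1  28.4 -14.8   0.  -46.8 -86.5] F [-0.7 -0.2 -0.4] w 0.0299 gf 0.0
[194 188]
```

View pics/w3.png

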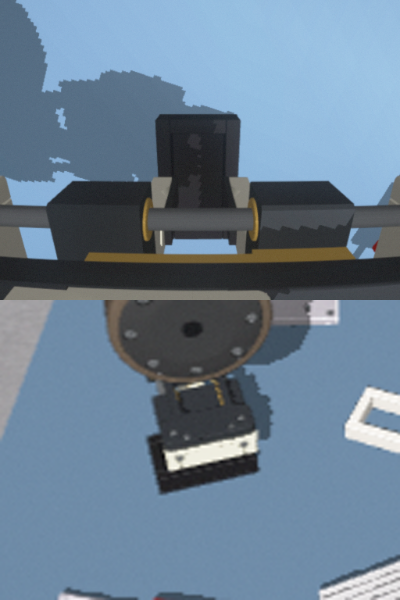

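The fingers have closed above the tray without touching it. I'll project the expected tip positions into the wrist picture.

```bash
python3 -c "
from h import *
c=cap('wrist');s=r.get_state();M=R.from_euler('xyz',s['eef_rot'],degrees=True);p=np.array(s['tcp_pos'])
print(r.grip_point_offset)
a=cv2.resize(c['image'][130:330,150:360],None,fx=2.8,fy=2.8,interpolation=cv2.INTER_CUBIC)
T=c['camera_from_world'];print('cam',-T[:3,:3].T@T[:3,3],M.inv().apply(-T[:3,:3].T@T[:3,3]-p))
for z,col in((0,(0,0,255)),(-.019,(0,255,255)),(-.038,(0,255,0))):
  for y in(-.015,.015):
    for x in(-.0095,.0095):
      u=(proj(c,p+M.apply([x,y,z]))[0]-[150,130])*2.8; cv2.circle(a,tuple(int(v) for v in u),3,col,-1)
u=(proj(c,corners('base',.6533,.0106,21.5))-[150,130])*2.8
for v in u: cv2.circle(a,tuple(int(q) for q in v),3,(255,0,255),-1)
cv2.imwrite('pics/w4.png',a);print(a.shape)"
```

```text
-0.0188
cam [ 0.57867585 -0.01784826  0.19096417] [ 0.07949775 -0.00025743 -0.18460883]
(560, 588, 3)
```

View pics/w4.png

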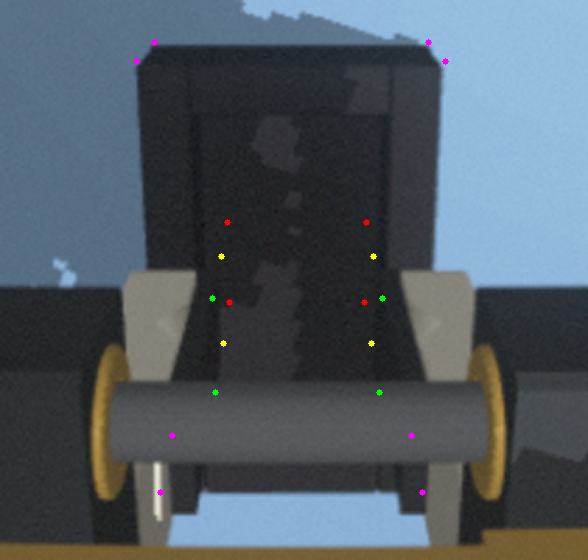

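Request:
{"fn": "move_arm", "kwargs": {
  "targets": [
    [[0, 0, 0], [0, 0, 0]],
    [[0, 0, 0], [0, 0, 0]],
    [[0, 0, 0], [0, 0, 0]],
    [[0, 0, 0.2], [0, 0, 0]],
    [[0, 0, 0.4], [0, 0, 0]]
  ],
  "jaw": 8.7
}}

```text
time_s: 7.98
tcp_pos: [0.6525, 0.0116, 0.0022]
eef_rot: [180.0, -0.0, -158.4]
contact_force: [-1.3, -0.0, -0.5]
gripper_width: 0.0749
gripper_force: 0.0
```

Request:
{"fn": "move_arm", "kwargs": {
  "targets": [
    [[0, 0, 0], [0, 0, 0]],
    [[0, 0, 0.1], [0, 0, 0]],
    [[0, 0, 0.2], [0, 0, 0]],
    [[0, 0, 0.3], [0, 0, 0]],
    [[0, 0, 0.4], [0, 0, 0]]
  ]
}}

```text
time_s: 8.6
tcp_pos: [0.6525, 0.0116, -0.0017]
eef_rot: [-180.0, 0.0, -158.4]
contact_force: [0.1, 0.1, 0.9]
gripper_width: 0.0868
gripper_force: 0.0
```

```bash
python3 -c "
from h import *
o=[]
for n in('scene','side'):
  c=cap(n);s=r.get_state();M=R.from_euler('xyz',s['eef_rot'],degrees=True);p=np.array(s['tcp_pos'])
  u0=proj(c,p)[0].astype(int)-[35,30]
  a=cv2.resize(c['image'][u0[1]:u0[1]+55,u0[0]:u0[0]+70],None,fx=8,fy=8,interpolation=cv2.INTER_CUBIC)
  for z,col in((0,(0,0,255)),(-.025,(0,255,255))):
   for y in(-.0435,.0435):
    for x in(-.0095,.0095):
      u=(proj(c,p+M.apply([x,y,z]))[0]-u0)*8; cv2.circle(a,tuple(int(v) for v in u),3,col,-1)
  o.append(a)
a=cv2.resize(np.hstack(o),(800,320));cv2.imwrite('pics/w5.png',a)"
```

```text
(no output)
```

View pics/w5.png

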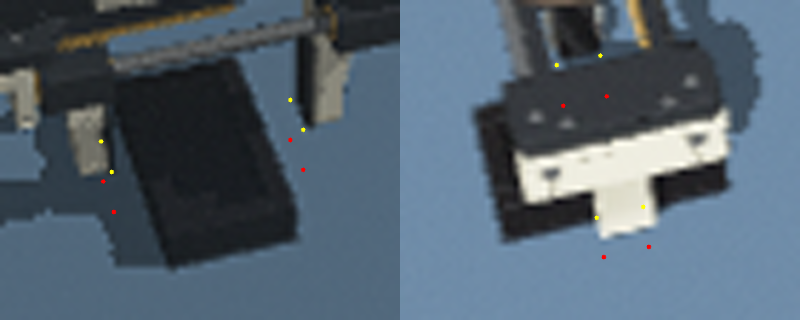

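Scene view: the fingertips end near row 173, about 24 mm above where the reported TCP puts them (row 212). The real fingers are shorter than stated, so I'll creep down while watching the force.

Request:
{"fn": "move_arm", "kwargs": {
  "targets": [
    [[0, 0, 0.3], [0, 0, 0]],
    [[0, 0, 0.6], [0, 0, 0]],
    [[0, 0, 0.8], [0, 0, 0]],
    [[0, 0, 1.0], [0, 0, 0]],
    [[0, 0, 1.2], [0, 0, 0]]
  ]
}}

```text
time_s: 9.32
tcp_pos: [0.6525, 0.0117, -0.0138]
eef_rot: [180.0, 0.0, -158.4]
contact_force: [-0.1, 0.2, -0.8]
gripper_width: 0.0868
gripper_force: 0.0
```

Request:
{"fn": "move_arm", "kwargs": {
  "targets": [
    [[0, 0, 0.1], [0, 0, 0]],
    [[0, 0, 0.2], [0, 0, 0]],
    [[0, 0, 0.3], [0, 0, 0]],
    [[0, 0, 0.3], [0, 0, 0]]
  ]
}}

```text
time_s: 9.82
tcp_pos: [0.6525, 0.0116, -0.0167]
eef_rot: [180.0, -0.0, -158.4]
contact_force: [0.8, 0.2, 0.0]
gripper_width: 0.0869
gripper_force: 0.0
```

Request:
{"fn": "move_arm", "kwargs": {
  "targets": [
    [[0, 0, 0.1], [0, 0, 0]],
    [[0, 0, 0.1], [0, 0, 0]],
    [[0, 0, 0.1], [0, 0, 0]],
    [[0, 0, 0.1], [0, 0, 0]],
    [[0, 0, 0.1], [0, 0, 0]]
  ],
  "jaw": 4,
  "squeeze": 25
}}

```text
time_s: 10.45
tcp_pos: [0.6525, 0.0116, -0.0176]
eef_rot: [-180.0, 0.0, -158.4]
contact_force: [-0.1, -0.8, -0.1]
gripper_width: 0.0575
gripper_force: 25.0
```

Request:
{"fn": "move_arm", "kwargs": {
  "targets": [
    [[0, 0, -3], [0, 0, 0]],
    [[0, 0, -8], [0, 0, 0]],
    [[0, 0, -11], [0, 0, 0]],
    [[0, 0, -11], [0, 0, 0]]
  ]
}}

```text
time_s: 10.95
tcp_pos: [0.6541, 0.0121, 0.0953]
eef_rot: [-180.0, 0.3, -158.4]
contact_force: [0.2, 1.1, -1.7]
gripper_width: 0.0576
gripper_force: 25.0
```

```bash
python3 -c "
from h import *
st();go(.6184,-.2353,.09,-173.9)"
```

```text
t 10.95 tcp [0.6541 0.0121 0.0953] rot [-179.97    0.29 -158.4 ] j [ 18.1  23.  -10.1   0.  -56.6 -86.5] F [ 0.2  1.1 -1.7] w 0.0576 gf 25.0
GO shift [ 12.43 -21.69   0.48] turn [1.000e-04 5.100e-03 2.706e-01] |t| 25.0 cm rows 4.0
```

Request:
{"fn": "move_arm", "kwargs": {
  "targets": [
    [[3, -5, 0.4], [0, 0, 0.06]],
    [[6, -10.5, 0.4], [0, 0, 0.13]],
    [[9, -16, 0.4], [0, 0, 0.2]],
    [[11.5, -20.3, 0.4], [0, 0, 0.255]],
    [[12.4, -21.7, 0.4], [0, 0, 0.27]]
  ]
}}

```text
time_s: 11.58
tcp_pos: [0.6152, -0.2383, 0.0866]
eef_rot: [180.0, -0.1, -174.1]
contact_force: [-0.5, -0.0, -1.8]
gripper_width: 0.0579
gripper_force: 25.0
```

Request:
{"fn": "move_arm", "kwargs": {
  "targets": [
    [[0, 0, 0], [0, 0, 0]],
    [[0, 0, 0], [0, 0, 0]],
    [[0, 0, 0], [0, 0, 0]],
    [[0, 0, 0], [0, 0, 0]]
  ]
}}

```text
time_s: 12.08
tcp_pos: [0.6174, -0.2347, 0.0884]
eef_rot: [180.0, 0.0, -173.8]
contact_force: [-0.6, 0.4, -1.5]
gripper_width: 0.0578
gripper_force: 25.0
```

```bash
python3 -c "
from h import *
st();cap('wrist','w6.png');st();go(.6184,-.2353,.02,-173.9);go(.6184,-.2353,-.0076,-173.9)"
```

```text
t 12.07 tcp [ 0.6174 -0.2347  0.0884] rot [ 1.8000e+02  1.0000e-02 -1.7379e+02] j [ -3.9  24.   -9.4  -0.  -56.5 -79.9] F [-0.6  0.4 -1.5] w 0.0578 gf 25.0
t 12.12 tcp [ 0.6173 -0.235   0.0884] rot [ 1.8000e+02  1.0000e-02 -1.7381e+02] j [ -4.   24.1  -9.4  -0.  -56.5 -79.9] F [-0.6 -0.7 -1.3] w 0.0577 gf 25.0
GO shift [-0.1  -0.05  6.84] turn [0.     0.0001 0.0015] |t| 6.8 cm rows 1.1
GO shift [-0.1  -0.05  9.6 ] turn [0.     0.0001 0.0015] |t| 9.6 cm rows 1.5
```

View pics/w6.png

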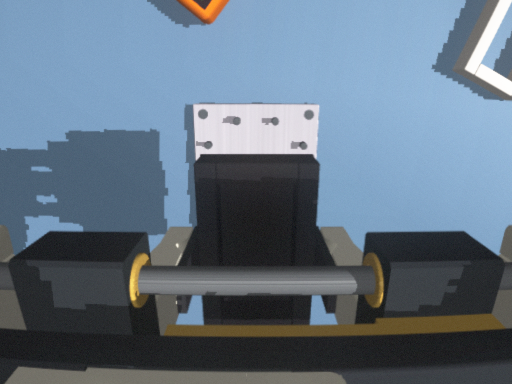

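The tray is held level over the nest, both centred near col 256. Descending.

Request:
{"fn": "move_arm", "kwargs": {
  "targets": [
    [[-0.1, -0.05, 3], [0, 0, 0.0]],
    [[-0.1, -0.05, 6], [0, 0, 0]],
    [[-0.1, -0.05, 7.5], [0, 0, 0]],
    [[-0.1, -0.05, 8.2], [0, 0, 0]],
    [[-0.1, -0.05, 8.5], [0, 0, 0]]
  ]
}}

```text
time_s: 12.75
tcp_pos: [0.6186, -0.2362, 0.0037]
eef_rot: [-180.0, 0.0, -173.9]
contact_force: [-0.5, 0.3, -1.5]
gripper_width: 0.0575
gripper_force: 25.0
```

Request:
{"fn": "move_arm", "kwargs": {
  "targets": [
    [[0, 0, 0.2], [0, 0, 0]],
    [[0, 0, 0.4], [0, 0, 0]],
    [[0, 0, 0.6], [0, 0, 0]],
    [[0, 0, 0.7], [0, 0, 0]],
    [[0, 0, 0.7], [0, 0, 0]]
  ]
}}

```text
time_s: 13.38
tcp_pos: [0.6181, -0.2361, -0.0037]
eef_rot: [180.0, -0.0, -173.9]
contact_force: [0.0, -0.6, -2.2]
gripper_width: 0.0578
gripper_force: 25.0
```

Request:
{"fn": "move_arm", "kwargs": {
  "targets": [
    [[0, 0.05, 0.1], [0, 0, 0]],
    [[0, 0.05, 0.2], [0, 0, 0]],
    [[0, 0.05, 0.3], [0, 0, 0]],
    [[0, 0.05, 0.35], [0, 0, 0]]
  ]
}}

```text
time_s: 13.88
tcp_pos: [0.618, -0.2357, -0.0072]
eef_rot: [180.0, -0.0, -173.9]
contact_force: [-0.4, -0.7, -1.5]
gripper_width: 0.0578
gripper_force: 25.0
```

Request:
{"fn": "move_arm", "kwargs": {
  "targets": [
    [[0, 0, 0.05], [0, 0, 0]],
    [[0, 0, 0.05], [0, 0, 0]]
  ]
}}

```text
time_s: 14.12
tcp_pos: [0.6181, -0.2356, -0.0076]
eef_rot: [-180.0, 0.0, -173.9]
contact_force: [-0.2, -1.0, -0.3]
gripper_width: 0.0577
gripper_force: 25.0
```

Request:
{"fn": "move_arm", "kwargs": {
  "targets": [
    [[0, 0, 0], [0, 0, 0]],
    [[0, 0, 0], [0, 0, 0]],
    [[0, 0, 0], [0, 0, 0]],
    [[0, 0, 0], [0, 0, 0]],
    [[0, 0, 0], [0, 0, 0]]
  ],
  "jaw": 8.0
}}

```text
time_s: 14.75
tcp_pos: [0.6181, -0.2356, -0.0076]
eef_rot: [-180.0, 0.0, -173.9]
contact_force: [0.8, 0.2, -0.8]
gripper_width: 0.0798
gripper_force: 0.0
```

Request:
{"fn": "move_arm", "kwargs": {
  "targets": [
    [[0, 0, -4], [0, 0, 0]],
    [[0, 0, -9], [0, 0, 0]],
    [[0, 0, -14], [0, 0, 0]],
    [[0, 0, -16], [0, 0, 0]],
    [[0, 0, -16], [0, 0, 0]]
  ]
}}

```text
time_s: 15.38
tcp_pos: [0.6191, -0.2358, 0.1546]
eef_rot: [-179.9, 0.2, -173.9]
contact_force: [-0.7, -0.4, -0.2]
gripper_width: 0.0798
gripper_force: 0.0
```

```bash
for i in 1 2; do python3 m2.py base .6181 -.2356 6.1 .01; python3 m2.py nest .6181 -.2356 6.1 0;done; python3 -c "
from h import *
st();go(.4385,.372,.15,-159.2)"
```

```text
base [ 0.6184 -0.2354  6.1383] 0.02
ctr [257. 168.] 5783
nest [ 0.6187 -0.2357  6.0175] 0.029
ctr [256. 165.] 7046
base [ 0.6183 -0.2352  6.4506] 0.039
ctr [256. 171.] 6012
nest [ 0.6185 -0.2355  6.0924] 0.02
ctr [256. 166.] 6941
t 15.78 tcp [ 0.6177 -0.2356  0.1514] rot [ 1.7998e+02 -9.0000e-02 -1.7389e+02] j [ -4.   21.2  -5.   -0.  -64.  -79.9] F [-0.3 -0.2 -0.5] w 0.0799 gf 0.0
GO shift [11.34 62.32  0.18] turn [ 0.0005 -0.0015 -0.2563] |t| 63.3 cm rows 10.1
```

Request:
{"fn": "move_arm", "kwargs": {
  "targets": [
    [[2.2, 12, 0], [0, 0, -0.05]],
    [[2.2, 12, 0], [0, 0, -0.05]],
    [[5, 28, 0], [0, 0, -0.12]],
    [[5, 28, 0], [0, 0, -0.12]],
    [[5, 28, 0], [0, 0, -0.12]]
  ]
}}

```text
time_s: 16.4
tcp_pos: [0.5376, 0.0397, 0.1524]
eef_rot: [180.0, 0.0, -166.9]
contact_force: [0.3, 0.5, 0.2]
gripper_width: 0.0801
gripper_force: 0.0
```

```bash
python3 -c "
from h import *
st();go(.4385,.372,.15,-159.2)"
```

```text
t 16.4 tcp [0.5376 0.0397 0.1524] rot [ 1.7999e+02  1.0000e-02 -1.6691e+02] j [  25.1    9.9  -20.5   -0.   -59.6 -102. ] F [0.3 0.5 0.2] w 0.0801 gf 0.0
GO shift [ 2.12 34.61  0.24] turn [ 1.000e-04  2.000e-04 -1.345e-01] |t| 34.7 cm rows 5.5
```

Request:
{"fn": "move_arm", "kwargs": {
  "targets": [
    [[1.8, 30, 0.2], [0, 0, -0.13]],
    [[1.8, 30, 0.2], [0, 0, -0.13]],
    [[1.8, 30, 0.2], [0, 0, -0.13]],
    [[1.8, 30, 0.2], [0, 0, -0.13]],
    [[1.8, 30, 0.2], [0, 0, -0.13]]
  ]
}}

```text
time_s: 17.02
tcp_pos: [0.4525, 0.3279, 0.1503]
eef_rot: [-180.0, 0.0, -159.5]
contact_force: [0.5, -0.5, 0.6]
gripper_width: 0.0799
gripper_force: 0.0
```

```bash
python3 -c "
from h import *
st();go(.4385,.372,.15,-159.2)"
```

```text
t 17.02 tcp [0.4525 0.3279 0.1503] rot [-1.800e+02  1.000e-02 -1.595e+02] j [  56.    11.9  -18.3    0.   -59.8 -125.5] F [ 0.5 -0.5  0.6] w 0.0799 gf 0.0
GO shift [-0.24  4.62  0.03] turn [-0.      0.0001 -0.0052] |t| 4.6 cm rows 0.7
```

Request:
{"fn": "move_arm", "kwargs": {
  "targets": [
    [[-0.25, 4.6, 0], [0, 0, -0.005]],
    [[-0.25, 4.6, 0], [0, 0, -0.005]],
    [[-0.25, 4.6, 0], [0, 0, -0.005]],
    [[-0.25, 4.6, 0], [0, 0, -0.005]]
  ],
  "jaw": 5
}}

```text
time_s: 17.52
tcp_pos: [0.44, 0.3687, 0.1503]
eef_rot: [-180.0, -0.0, -159.3]
contact_force: [-0.7, -0.3, -0.5]
gripper_width: 0.051
gripper_force: 0.0
```

```bash
python3 m2.py board .4385 .372 20.8 0 w7.png; python3 m2.py board .4385 .372 20.8 0; python3 -c "
from h import *
st()"
```

```text
board [ 0.4375  0.3732 20.5807] 0.05
ctr [260. 168.] 5385
board [ 0.4375  0.3728 21.2732] 0.041
ctr [260. 167.] 5344
t 17.73 tcp [0.4401 0.369  0.1505] rot [ 1.7999e+02  1.0000e-02 -1.5933e+02] j [  59.5   13.3  -16.4   -0.   -60.3 -128.8] F [-0.  -0.4 -0.8] w 0.0503 gf 0.0
```

View pics/w7.png

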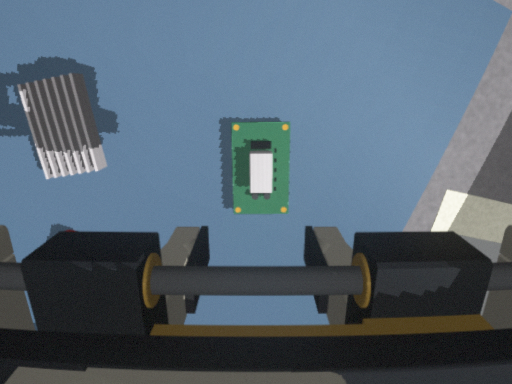

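The board spans cols 232-290, rows 122-214, with its white block at (172,261). I'll refine the pose by colour.

```bash
python3 -c "
from h import *
c=cap('wrist');I=c['image'].astype(int)
m=((I[...,1]-I[...,0]>20)&(I[...,1]-I[...,2]>10)).astype(np.uint8)
k=max(cv2.findContours(m,0,1)[0],key=cv2.contourArea)
m2=np.zeros_like(m);cv2.drawContours(m2,[k],-1,1,-1);print(cv2.boundingRect(k),m2.sum())
for z in(.011,):
  p,e=iou_pose('board',[(c,m2)],(.4375,.373,20.8));print('board',p.round(4),e)
m=((I.min(2)>150)).astype(np.uint8);m[:130]=0;m[205:]=0;m[:,:235]=0;m[:,290:]=0
k=max(cv2.findContours(m,0,1)[0],key=cv2.contourArea);print(cv2.boundingRect(k))
m2=np.zeros_like(m);cv2.drawContours(m2,[k],-1,1,-1)
p,e=iou_pose('b',[(c,m2)],(.4375,.373,20.8),0,(.04,.022,.0275,.028));print('block',p.round(4),e)
st();go(.4375,.373,.05,-159.2)"
```

```text
(231, 122, 58, 91) 5067
board [ 0.4382  0.3726 20.6433] 0.027470220884483476
(250, 153, 22, 40)
block [ 0.4377  0.373  20.6477] 0.05209484268714226
t 17.77 tcp [0.4401 0.3691 0.1506] rot [ 1.7999e+02  2.0000e-02 -1.5932e+02] j [  59.5   13.3  -16.4   -0.   -60.3 -128.8] F [ 1.2 -0.3 -0.2] w 0.0501 gf 0.0
GO shift [ 0.11  0.45 10.06] turn [ 0.0002  0.0003 -0.0021] |t| 10.1 cm rows 1.6
```

Request:
{"fn": "move_arm", "kwargs": {
  "targets": [
    [[0.1, 0.4, 5], [0, 0, -0.001]],
    [[0.1, 0.4, 9], [0, 0, -0.001]],
    [[0.1, 0.4, 12], [0, 0, -0.001]],
    [[0.1, 0.4, 13], [0, 0, -0.001]],
    [[0.1, 0.4, 13.5], [0, 0, -0.001]]
  ]
}}

```text
time_s: 18.4
tcp_pos: [0.4378, 0.3732, 0.0155]
eef_rot: [-180.0, 0.0, -159.2]
contact_force: [0.2, 0.2, 0.9]
gripper_width: 0.0496
gripper_force: 0.0
```

Request:
{"fn": "move_arm", "kwargs": {
  "targets": [
    [[0, 0, 0.3], [0, 0, 0]],
    [[0, 0, 0.6], [0, 0, 0]],
    [[0, 0, 0.9], [0, 0, 0]],
    [[0, 0, 1.2], [0, 0, 0]],
    [[0, 0, 1.4], [0, 0, 0]]
  ]
}}

```text
time_s: 19.02
tcp_pos: [0.4374, 0.373, 0.0012]
eef_rot: [-180.0, -0.0, -159.2]
contact_force: [0.1, -0.9, -0.2]
gripper_width: 0.05
gripper_force: 0.0
```

```bash
python3 -c "
from h import *
st();go(.438,.3727,-.006,-159.3)
c=cap('wrist');cv2.imwrite('pics/w8.png',cv2.resize(c['image'][100:330,150:370],None,fx=2.5,fy=2.5))"
```

```text
t 19.02 tcp [0.4374 0.373  0.0012] rot [-180.     -0.   -159.21] j [  60.    23.   -25.5   -0.   -41.5 -129.2] F [ 0.1 -0.9 -0.2] w 0.05 gf 0.0
GO shift [-0.05 -0.05  0.72] turn [-0.     -0.      0.0015] |t| 0.7 cm rows 0.1
```

View pics/w8.png

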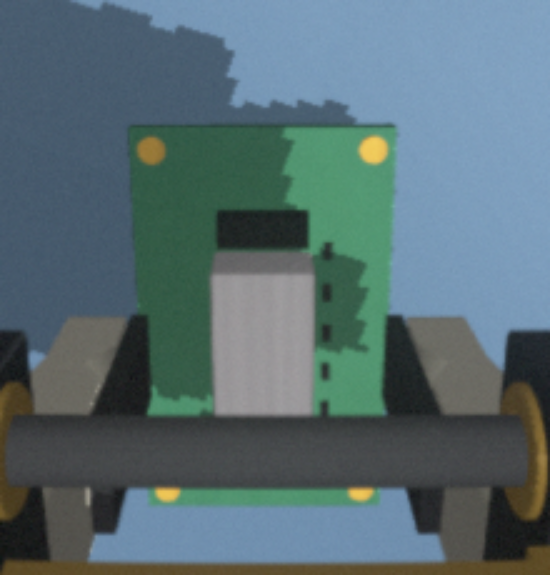

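The fingers straddle the block symmetrically, with its centre line at col 262.

Request:
{"fn": "move_arm", "kwargs": {
  "targets": [
    [[0, 0, 0.2], [0, 0, 0]],
    [[0, 0, 0.4], [0, 0, 0]],
    [[0, 0, 0.6], [0, 0, 0]],
    [[0, 0, 0.7], [0, 0, 0]],
    [[0, 0, 0.7], [0, 0, 0]]
  ]
}}

```text
time_s: 19.7
tcp_pos: [0.4374, 0.373, -0.0057]
eef_rot: [-180.0, -0.0, -159.2]
contact_force: [0.6, -0.1, -0.1]
gripper_width: 0.0502
gripper_force: 0.0
```

Request:
{"fn": "move_arm", "kwargs": {
  "targets": [
    [[0, 0, 0], [0, 0, 0]],
    [[0, 0, 0], [0, 0, 0]],
    [[0, 0, 0], [0, 0, 0]],
    [[0, 0, 0], [0, 0, 0]],
    [[0, 0, 0], [0, 0, 0]]
  ],
  "jaw": 1,
  "squeeze": 20
}}

```text
time_s: 20.32
tcp_pos: [0.4374, 0.3731, -0.0056]
eef_rot: [180.0, 0.0, -159.2]
contact_force: [0.2, -0.6, -0.2]
gripper_width: 0.0216
gripper_force: 20.0
```

Request:
{"fn": "move_arm", "kwargs": {
  "targets": [
    [[0, 0, -2], [0, 0, 0]],
    [[0, 0, -6], [0, 0, 0]],
    [[0, 0, -11], [0, 0, 0]],
    [[0, 0, -14], [0, 0, 0]],
    [[0, 0, -14], [0, 0, 0]]
  ]
}}

```text
time_s: 20.95
tcp_pos: [0.4383, 0.3744, 0.1371]
eef_rot: [179.8, 0.2, -159.2]
contact_force: [-0.1, 0.4, -1.8]
gripper_width: 0.0219
gripper_force: 20.0
```

```bash
python3 -c "
from h import *
st();go(.6183,-.2353,.13,-173.9)"
```

```text
t 20.95 tcp [0.4383 0.3744 0.1371] rot [ 179.83    0.24 -159.2 ] j [  60.    14.   -17.4    0.   -58.3 -129.2] F [-0.1  0.4 -1.8] w 0.0219 gf 20.0
GO shift [  4.82 -63.39   0.5 ] turn [0.0035 0.0038 0.2565] |t| 63.6 cm rows 10.2
```

Request:
{"fn": "move_arm", "kwargs": {
  "targets": [
    [[0.5, -5, 0], [0, 0, 0.02]],
    [[1, -11, 0], [0, 0, 0.05]],
    [[1.5, -17, 0], [0, 0, 0.08]],
    [[1.9, -23, 0], [0, 0, 0.1]],
    [[2.3, -28, 0], [0, 0, 0.12]]
  ]
}}

```text
time_s: 21.58
tcp_pos: [0.5148, 0.1008, 0.1332]
eef_rot: [-180.0, -0.1, -166.2]
contact_force: [0.9, 0.9, -1.1]
gripper_width: 0.022
gripper_force: 20.0
```

```bash
python3 -c "
from h import *
st();go(.6183,-.2353,.13,-173.9)"
```

```text
t 21.57 tcp [0.5148 0.1008 0.1332] rot [-1.7999e+02 -9.0000e-02 -1.6615e+02] j [  32.5    9.7  -23.6   -0.   -56.8 -108.7] F [ 0.9  0.9 -1.1] w 0.022 gf 20.0
GO shift [ -2.01 -35.11   0.33] turn [-0.0003 -0.0016  0.1352] |t| 35.2 cm rows 5.6
```

Request:
{"fn": "move_arm", "kwargs": {
  "targets": [
    [[-0.4, -6, 0.3], [0, 0, 0.03]],
    [[-0.8, -12, 0.3], [0, 0, 0.06]],
    [[-1.2, -18, 0.3], [0, 0, 0.09]],
    [[-1.5, -24, 0.3], [0, 0, 0.11]],
    [[-1.8, -29.5, 0.3], [0, 0, 0.13]]
  ]
}}

```text
time_s: 22.2
tcp_pos: [0.6033, -0.1809, 0.1298]
eef_rot: [180.0, -0.1, -173.6]
contact_force: [0.8, 1.7, -1.5]
gripper_width: 0.0215
gripper_force: 20.0
```

```bash
python3 -c "
from h import *
st();go(.6183,-.2353,.07,-173.9)"
```

```text
t 22.2 tcp [ 0.6033 -0.1809  0.1298] rot [ 1.7997e+02 -1.1000e-01 -1.7360e+02] j [  1.   19.4 -10.7  -0.  -60.1 -84.6] F [ 0.8  1.7 -1.5] w 0.0215 gf 20.0
GO shift [-0.9  -5.58  5.97] turn [ 0.0006 -0.0019  0.0052] |t| 8.2 cm rows 1.3
```

Request:
{"fn": "move_arm", "kwargs": {
  "targets": [
    [[-0.5, -3, 2], [0, 0, 0.005]],
    [[-0.8, -5, 4], [0, 0, 0.005]],
    [[-0.9, -5.6, 5], [0, 0, 0.005]],
    [[-0.9, -5.6, 6], [0, 0, 0.005]],
    [[-0.9, -5.6, 6], [0, 0, 0.005]]
  ]
}}

```text
time_s: 22.82
tcp_pos: [0.6184, -0.2324, 0.0706]
eef_rot: [180.0, -0.1, -173.8]
contact_force: [-0.1, -0.0, -0.8]
gripper_width: 0.0217
gripper_force: 20.0
```

Request:
{"fn": "move_arm", "kwargs": {
  "targets": [
    [[0, 0, 0], [0, 0, 0]],
    [[0, 0, 0], [0, 0, 0]]
  ]
}}

```text
time_s: 23.08
tcp_pos: [0.6194, -0.233, 0.0723]
eef_rot: [-180.0, 0.1, -173.8]
contact_force: [0.1, 0.1, -0.4]
gripper_width: 0.0217
gripper_force: 20.0
```

```bash
python3 -c "
from h import *
st();go(.6183,-.2353,.0174,-173.9)
c=cap('wrist');cv2.imwrite('pics/w9.png',c['image'])
s=r.get_state();p=s['tcp_pos']
I=c['image'].astype(int)
m=((I[...,1]-I[...,0]>20)&(I[...,1]-I[...,2]>10)).astype(np.uint8)
m[:60]=0
k=max(cv2.findContours(m,0,1)[0],key=cv2.contourArea)
m2=np.zeros_like(m);cv2.drawContours(m2,[k],-1,1,-1);print(cv2.boundingRect(k),m2.sum())
u=proj(c,corners('board',p[0],p[1],s['eef_rot'][2]+180,p[2]+.0056));print(u.round(1).tolist())
print(cv2.boxPoints(cv2.minAreaRect(k)).tolist())
"
```

```text
t 23.07 tcp [ 0.6194 -0.233   0.0723] rot [-1.7998e+02  8.0000e-02 -1.7377e+02] j [ -3.8  25.  -10.2   0.  -54.7 -80. ] F [ 0.1  0.1 -0.4] w 0.0217 gf 20.0
GO shift [ 0.15 -0.21  5.49] turn [-0.0003  0.0014  0.0022] |t| 5.5 cm rows 0.9
(201, 153, 111, 75) 5584
[[201.6, 150.7], [209.7, 304.0], [303.1, 304.0], [311.2, 150.7], [200.4, 152.1], [208.8, 308.1], [304.0, 308.1], [312.5, 152.1]]
[[201.0, 153.0], [311.0, 153.0], [311.0, 227.0], [201.0, 227.0]]
```

View pics/w9.png

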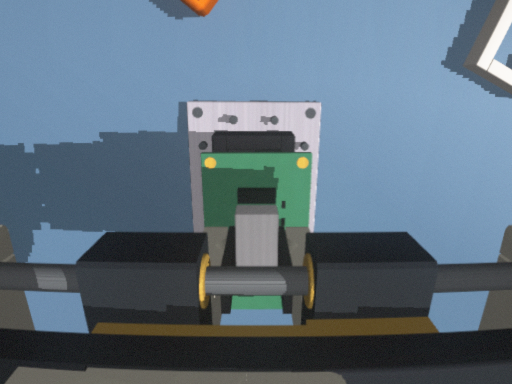

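The board (cols 201-312, top edge row 153) is held level and square above the tray (cols 213-293), and the lateral offset is small. Correcting it and descending.

Request:
{"fn": "move_arm", "kwargs": {
  "targets": [
    [[0.2, -0.2, 1], [0, 0, 0.002]],
    [[0.2, -0.2, 2], [0, 0, 0.002]],
    [[0.2, -0.2, 3], [0, 0, 0.002]],
    [[0.2, -0.2, 3.7], [0, 0, 0.002]],
    [[0.2, -0.2, 4], [0, 0, 0.002]]
  ]
}}

```text
time_s: 23.75
tcp_pos: [0.6168, -0.2357, 0.0305]
eef_rot: [180.0, -0.1, -173.9]
contact_force: [-0.7, 1.0, -0.4]
gripper_width: 0.0217
gripper_force: 20.0
```

```bash
python3 -c "
from h import *
st();go(.618,-.2353,.0174,-173.9)"
```

```text
t 23.75 tcp [ 0.6168 -0.2357  0.0305] rot [ 1.7999e+02 -6.0000e-02 -1.7394e+02] j [ -4.   27.4 -12.6   0.  -50.1 -79.9] F [-0.7  1.  -0.4] w 0.0217 gf 20.0
GO shift [-0.12  0.03  1.31] turn [ 0.0002 -0.0011 -0.0006] |t| 1.3 cm rows 0.2
```

Request:
{"fn": "move_arm", "kwargs": {
  "targets": [
    [[-0.05, 0, 0.3], [0, 0, 0]],
    [[-0.05, 0, 0.6], [0, 0, 0]],
    [[-0.05, 0, 0.8], [0, 0, 0]],
    [[-0.05, 0, 0.9], [0, 0, 0]],
    [[-0.05, 0, 1.0], [0, 0, 0]]
  ]
}}

```text
time_s: 24.38
tcp_pos: [0.6177, -0.2357, 0.0215]
eef_rot: [-180.0, 0.0, -173.9]
contact_force: [1.0, -0.1, -1.1]
gripper_width: 0.0216
gripper_force: 20.0
```

Request:
{"fn": "move_arm", "kwargs": {
  "targets": [
    [[0, 0, 0.05], [0, 0, 0]],
    [[0, 0, 0.1], [0, 0, 0]],
    [[0, 0, 0.15], [0, 0, 0]]
  ]
}}

```text
time_s: 24.75
tcp_pos: [0.6176, -0.2357, 0.0199]
eef_rot: [-180.0, 0.0, -173.9]
contact_force: [0.4, 0.3, -0.9]
gripper_width: 0.0217
gripper_force: 20.0
```

Request:
{"fn": "move_arm", "kwargs": {
  "targets": [
    [[-0.03, 0.03, 0.1], [0, 0, 0]],
    [[-0.03, 0.03, 0.18], [0, 0, 0]],
    [[-0.03, 0.03, 0.22], [0, 0, 0]],
    [[-0.03, 0.03, 0.25], [0, 0, 0]],
    [[-0.03, 0.03, 0.25], [0, 0, 0]]
  ]
}}

```text
time_s: 25.38
tcp_pos: [0.6179, -0.2354, 0.0175]
eef_rot: [-180.0, 0.0, -173.9]
contact_force: [0.6, 0.2, 0.4]
gripper_width: 0.0217
gripper_force: 20.0
```

Request:
{"fn": "move_arm", "kwargs": {
  "targets": [
    [[0, 0, 0], [0, 0, 0]],
    [[0, 0, 0], [0, 0, 0]],
    [[0, 0, 0], [0, 0, 0]],
    [[0, 0, 0], [0, 0, 0]],
    [[0, 0, 0], [0, 0, 0]]
  ],
  "jaw": 5
}}

```text
time_s: 26.0
tcp_pos: [0.6179, -0.2354, 0.0173]
eef_rot: [180.0, 0.0, -173.9]
contact_force: [0.4, 0.5, -1.1]
gripper_width: 0.05
gripper_force: 0.0
```

Request:
{"fn": "move_arm", "kwargs": {
  "targets": [
    [[0, 0, -3], [0, 0, 0]],
    [[0, 0, -8], [0, 0, 0]],
    [[0, 0, -12], [0, 0, 0]],
    [[0, 0, -13], [0, 0, 0]],
    [[0, 0, -13], [0, 0, 0]]
  ],
  "jaw": 8.7
}}

```text
time_s: 26.62
tcp_pos: [0.618, -0.2353, 0.1478]
eef_rot: [180.0, 0.1, -173.9]
contact_force: [-0.2, -0.3, 0.3]
gripper_width: 0.0862
gripper_force: 0.0
```

```bash
cat > m3.py <<'E'
from h import *
c=cap('wrist');I=c['image'].astype(int)
m=((I[...,1]-I[...,0]>20)&(I[...,1]-I[...,2]>10)).astype(np.uint8); m[:100]=0
k=max(cv2.findContours(m,0,1)[0],key=cv2.contourArea)
m2=np.zeros_like(m);cv2.drawContours(m2,[k],-1,1,-1)
p,e=iou_pose('board',[(c,m2)],(.618,-.2355,6.1),.023);print('board',p.round(4),e)
E
python3 m3.py; python3 m3.py;python3 m2.py nest .6181 -.2356 6.1 0; python3 -c "
from h import *
st();go(.466,-.046,.15,164.5)"
```

```text
board [ 0.6189 -0.2354  6.0175] 0.02020035222774419
board [ 0.6188 -0.2357  6.022 ] 0.02542589154498487
nest [ 0.6182 -0.2354  5.4383] 0.031
ctr [256. 167.] 7109
t 26.82 tcp [ 0.617  -0.2352  0.1456] rot [ 1.7996e+02 -1.5000e-01 -1.7394e+02] j [ -4.   21.4  -5.4  -0.  -63.3 -79.9] F [-0.5  0.1 -0.5] w 0.0867 gf 0.0
GO shift [13.03 20.4  -0.39] turn [ 2.000e-04 -2.700e-03  3.762e-01] |t| 24.2 cm rows 3.9
```

Request:
{"fn": "move_arm", "kwargs": {
  "targets": [
    [[13, 20.4, -0.4], [0, 0, 0.375]],
    [[13, 20.4, -0.4], [0, 0, 0.375]],
    [[13, 20.4, -0.4], [0, 0, 0.375]],
    [[13, 20.4, -0.4], [0, 0, 0.375]],
    [[13, 20.4, -0.4], [0, 0, 0.375]]
  ]
}}

```text
time_s: 27.45
tcp_pos: [0.4648, -0.0442, 0.1511]
eef_rot: [180.0, -0.0, 164.8]
contact_force: [1.1, -0.6, -0.3]
gripper_width: 0.0873
gripper_force: 0.0
```

Request:
{"fn": "move_arm", "kwargs": {
  "targets": [
    [[0, 0, 0], [0, 0, 0]],
    [[0, 0, 0], [0, 0, 0]]
  ]
}}

```text
time_s: 27.7
tcp_pos: [0.4675, -0.0468, 0.1509]
eef_rot: [-180.0, -0.0, 164.5]
contact_force: [0.0, -0.1, -0.1]
gripper_width: 0.0867
gripper_force: 0.0
```

```bash
python3 m2.py frame .466 -.046 164.5 0 w10.png;python3 m2.py frame .466 -.046 164.5 0; python3 -c "
from h import *
st();go(.466,-.046,.05,164.5)"
```

```text
miss [(0.7, [261.3, 1.0, 363.9, 74.1]), (0.67, [72.5, 0.0, 167.0, 116.1])] [257.00355947 165.91738316]
frame [ 4.658000e-01 -4.460000e-02  1.633047e+02] 0.026
ctr [257. 166.] 3059
miss [(0.83, [259.7, 1.0, 360.1, 73.1]), (0.81, [72.4, 1.5, 170.4, 116.5])] [257.03065838 166.13849089]
miss [(0.72, [259.7, 1.4, 362.8, 75.0]), (0.66, [71.5, 0.0, 168.5, 116.0])] [257.03065838 166.13849089]
t 28.3 tcp [ 0.4671 -0.0462  0.1514] rot [180.     0.   164.57] j [  18.5    3.2  -28.5   -0.   -58.3 -123.9] F [-0.2  0.  -0.2] w 0.087 gf 0.0
GO shift [ 1.100e-01 -1.000e-02  1.014e+01] turn [0.0001 0.0001 0.0013] |t| 10.1 cm rows 1.6
```

View pics/w10.png

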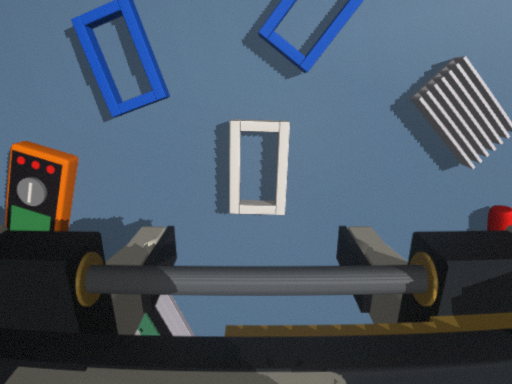

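The white frame is at cols 229-290, rows 120-215. The blue look-alikes are well clear of the finger paths, so I'll refine by colour.

```bash
cat > m4.py <<'E'
from h import *
x,y,yaw,z0=map(float,sys.argv[1:5]); zb=sys.argv[5:]
for i in range(2):
    c=cap('wrist');I=c['image'].astype(int)
    m=((I.min(2)>115)).astype(np.uint8)
    pc=proj(c,corners('frame',x,y,yaw,z0)); lo=(pc.min(0)-15).astype(int);hi=(pc.max(0)+15).astype(int)
    w=np.zeros_like(m);w[lo[1]:min(hi[1],222),lo[0]:hi[0]]=1;m&=w
    k=max(cv2.findContours(m,0,1)[0],key=cv2.contourArea);print(cv2.boundingRect(k))
    m2=np.zeros_like(m);cv2.drawContours(m2,[k],-1,1,-1)
    p,e=iou_pose('frame',[(c,m2)],(x,y,yaw),z0);print('frame',p.round(4),e)
E
python3 m4.py .466 -.045 164 0; python3 -c "
from h import *
st();go(.4658,-.0446,.02,164)"
```

```text
(229, 120, 61, 95)
frame [ 4.661000e-01 -4.490000e-02  1.633177e+02] 0.0130048222236393
(229, 120, 61, 96)
frame [ 4.662000e-01 -4.490000e-02  1.633162e+02] 0.018710716681762496
t 28.4 tcp [ 0.4671 -0.0462  0.1514] rot [180.     0.   164.58] j [  18.5    3.2  -28.5    0.   -58.3 -123.9] F [ 0.4  0.1 -0.2] w 0.0874 gf 0.0
GO shift [ 0.17  0.12 13.14] turn [0.     0.     0.0101] |t| 13.1 cm rows 2.1
```

Request:
{"fn": "move_arm", "kwargs": {
  "targets": [
    [[0.13, 0.1, 5], [0, 0, 0.022]],
    [[0.13, 0.1, 9], [0, 0, 0.022]],
    [[0.13, 0.1, 12], [0, 0, 0.022]],
    [[0.13, 0.1, 13], [0, 0, 0.022]],
    [[0.13, 0.1, 13.5], [0, 0, 0.022]]
  ]
}}

```text
time_s: 29.02
tcp_pos: [0.4665, -0.0448, 0.0165]
eef_rot: [-180.0, 0.0, 163.3]
contact_force: [-1.1, -0.7, 0.2]
gripper_width: 0.0872
gripper_force: 0.0
```

Request:
{"fn": "move_arm", "kwargs": {
  "targets": [
    [[0, 0, 0.8], [0, 0, 0]],
    [[0, 0, 1.6], [0, 0, 0]],
    [[0, 0, 2.4], [0, 0, 0]],
    [[0, 0, 3.0], [0, 0, 0]],
    [[0, 0, 3.2], [0, 0, 0]]
  ]
}}

```text
time_s: 29.65
tcp_pos: [0.4658, -0.045, -0.0161]
eef_rot: [-180.0, -0.0, 163.3]
contact_force: [0.5, 0.4, 0.1]
gripper_width: 0.0875
gripper_force: 0.0
```

Request:
{"fn": "move_arm", "kwargs": {
  "targets": [
    [[0, 0, 0.1], [0, 0, 0]],
    [[0, 0, 0.15], [0, 0, 0]],
    [[0, 0, 0.15], [0, 0, 0]],
    [[0, 0, 0.15], [0, 0, 0]],
    [[0, 0, 0.15], [0, 0, 0]]
  ],
  "jaw": 4.5,
  "squeeze": 15
}}

```text
time_s: 30.28
tcp_pos: [0.4662, -0.0449, -0.017]
eef_rot: [180.0, 0.0, 163.3]
contact_force: [0.5, -0.2, 0.9]
gripper_width: 0.0577
gripper_force: 15.0
```

Request:
{"fn": "move_arm", "kwargs": {
  "targets": [
    [[0, 0, 0], [0, 0, 0]],
    [[0, 0, -3], [0, 0, 0]],
    [[0, 0, -8], [0, 0, 0]],
    [[0, 0, -13], [0, 0, 0]],
    [[0, 0, -15], [0, 0, 0]]
  ]
}}

```text
time_s: 30.9
tcp_pos: [0.4673, -0.0447, 0.1359]
eef_rot: [179.9, 0.2, 163.3]
contact_force: [1.0, -0.7, -1.3]
gripper_width: 0.0577
gripper_force: 15.0
```

```bash
python3 -c "
from h import *
st();go(.6186,-.2354,.13,-173.9)"
```

```text
t 30.9 tcp [ 0.4673 -0.0447  0.1359] rot [179.87   0.22 163.33] j [  18.7    4.   -29.9    0.   -55.8 -125.4] F [ 1.  -0.7 -1.3] w 0.0577 gf 15.0
GO shift [-19.96 -13.94   0.63] turn [ 0.0014  0.0042 -0.3974] |t| 24.4 cm rows 3.9
```

Request:
{"fn": "move_arm", "kwargs": {
  "targets": [
    [[-5, -3.4, 0], [0, 0, -0.1]],
    [[-10, -7, 0], [0, 0, -0.2]],
    [[-14, -10, 0], [0, 0, -0.29]],
    [[-18, -12.5, 0], [0, 0, -0.36]],
    [[-19.9, -13.9, 0.5], [0, 0, -0.397]]
  ]
}}

```text
time_s: 31.52
tcp_pos: [0.6178, -0.2372, 0.127]
eef_rot: [-180.0, -0.0, -173.9]
contact_force: [-0.3, 0.1, -1.3]
gripper_width: 0.0576
gripper_force: 15.0
```

Request:
{"fn": "move_arm", "kwargs": {
  "targets": [
    [[0, 0, 1], [0, 0, 0]],
    [[0, 0, 2], [0, 0, 0]],
    [[0, 0, 2.5], [0, 0, 0]],
    [[0, 0, 2.5], [0, 0, 0]],
    [[0, 0, 2.5], [0, 0, 0]]
  ]
}}

```text
time_s: 32.15
tcp_pos: [0.617, -0.2348, 0.1035]
eef_rot: [-180.0, 0.0, -173.9]
contact_force: [1.2, -0.1, -1.4]
gripper_width: 0.0576
gripper_force: 15.0
```

```bash
python3 -c "
from h import *
st();go(.6186,-.2354,.05,-173.95);go(.6186,-.2354,.019,-173.95)
c=cap('wrist');I=c['image'].astype(int);s=r.get_state();p=s['tcp_pos']
m=((I.min(2)>115)).astype(np.uint8);u=proj(c,corners('frame',p[0],p[1],s['eef_rot'][2]+180,p[2]+.017));print(u[4:].round(1).tolist())
cv2.imwrite('pics/w11.png',c['image'])
"
```

```text
t 32.15 tcp [ 0.617  -0.2348  0.1035] rot [-1.7998e+02  5.0000e-02 -1.7390e+02] j [ -3.9  23.2  -8.5   0.  -58.2 -80. ] F [ 1.2 -0.1 -1.4] w 0.0576 gf 15.0
GO shift [-0.14 -0.07  5.35] turn [-0.0003  0.0008  0.0008] |t| 5.4 cm rows 0.9
GO shift [-0.14 -0.07  8.45] turn [-0.0003  0.0008  0.0008] |t| 8.5 cm rows 1.4
[[194.7, 159.1], [204.9, 327.0], [308.0, 326.9], [318.4, 159.0]]
```

View pics/w11.png

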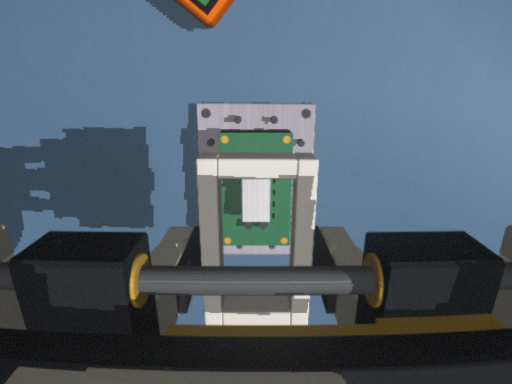

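The held frame (cols 198-316, top edge row 155) sits level and square over the board. I'll measure its offset in the grip precisely before lowering it.

```bash
python3 -c "
from h import *
I=cv2.imread('pics/w11.png').astype(int)
print(I[140:185:3,256].tolist()); print('r172',[ (x,I[172,x].tolist()) for x in range(186,226,3)]); print([ (x,I[172,x].tolist()) for x in range(286,326,3)])
print('r158',[ (x,int(I[158,x].min())) for x in list(range(188,206))+list(range(308,324))])
"
```

```text
[[101, 130, 79], [101, 131, 78], [99, 131, 78], [101, 131, 77], [101, 115, 93], [94, 98, 98], [118, 122, 126], [217, 223, 228], [218, 223, 228], [219, 224, 228], [220, 225, 229], [217, 222, 227], [212, 220, 226], [182, 180, 183], [216, 213, 217]]
r172 [(186, [99, 84, 68]), (189, [96, 82, 66]), (192, [93, 79, 63]), (195, [95, 83, 72]), (198, [210, 218, 222]), (201, [216, 222, 226]), (204, [216, 223, 227]), (207, [216, 223, 226]), (210, [219, 224, 228]), (213, [218, 223, 228]), (216, [214, 221, 223]), (219, [212, 220, 224]), (222, [214, 221, 227]), (225, [215, 223, 227])]
[(286, [217, 223, 227]), (289, [218, 224, 227]), (292, [216, 223, 227]), (295, [219, 224, 228]), (298, [161, 167, 172]), (301, [217, 223, 227]), (304, [216, 222, 227]), (307, [219, 224, 228]), (310, [216, 222, 226]), (313, [218, 225, 229]), (316, [221, 226, 230]), (319, [153, 131, 104]), (322, [153, 128, 101]), (325, [152, 126, 99])]
r158 [(188, 66), (189, 64), (190, 64), (191, 63), (192, 64), (193, 65), (194, 69), (195, 68), (196, 82), (197, 112), (198, 118), (199, 120), (200, 120), (201, 124), (202, 122), (203, 121), (204, 122), (205, 124), (308, 108), (309, 107), (310, 108), (311, 108), (312, 107), (313, 109), (314, 108), (315, 115), (316, 120), (317, 119), (318, 105), (319, 104), (320, 106), (321, 101), (322, 102), (323, 104)]
```

Request:
{"fn": "move_arm", "kwargs": {
  "targets": [
    [[-0.14, -0.05, 2], [0, 0, 0]],
    [[-0.14, -0.05, 4], [0, 0, 0]],
    [[-0.14, -0.05, 5.3], [0, 0, 0]],
    [[-0.14, -0.05, 6], [0, 0, 0]],
    [[-0.14, -0.05, 6.3], [0, 0, 0]]
  ]
}}

```text
time_s: 32.83
tcp_pos: [0.6184, -0.2356, 0.0398]
eef_rot: [-180.0, 0.0, -173.9]
contact_force: [-0.3, 0.7, -0.6]
gripper_width: 0.0578
gripper_force: 15.0
```

Request:
{"fn": "move_arm", "kwargs": {
  "targets": [
    [[0, 0, 0.4], [0, 0, 0]],
    [[0, 0, 0.8], [0, 0, 0]],
    [[0, 0, 1.1], [0, 0, 0]],
    [[0, 0, 1.3], [0, 0, 0]],
    [[0, 0, 1.4], [0, 0, 0]]
  ]
}}

```text
time_s: 33.45
tcp_pos: [0.6183, -0.2356, 0.0258]
eef_rot: [-180.0, -0.0, -173.9]
contact_force: [-0.1, -0.3, -1.4]
gripper_width: 0.0574
gripper_force: 15.0
```

```bash
python3 -c "
from h import *
st();go(.6187,-.2354,.019,-173.95)"
```

```text
t 33.45 tcp [ 0.6183 -0.2356  0.0258] rot [-180.     -0.   -173.94] j [ -4.   27.8 -12.7   0.  -49.5 -79.9] F [-0.1 -0.3 -1.4] w 0.0574 gf 15.0
GO shift [-0.05  0.01  0.68] turn [-0.     -0.      0.0002] |t| 0.7 cm rows 0.1
```

Request:
{"fn": "move_arm", "kwargs": {
  "targets": [
    [[-0.04, 0.02, 0.2], [0, 0, 0]],
    [[-0.04, 0.02, 0.35], [0, 0, 0]],
    [[-0.04, 0.02, 0.5], [0, 0, 0]],
    [[-0.04, 0.02, 0.58], [0, 0, 0]],
    [[-0.04, 0.02, 0.62], [0, 0, 0]]
  ]
}}

```text
time_s: 34.08
tcp_pos: [0.6186, -0.2353, 0.0196]
eef_rot: [180.0, -0.0, -173.9]
contact_force: [-0.2, -0.4, -1.2]
gripper_width: 0.0577
gripper_force: 15.0
```

Request:
{"fn": "move_arm", "kwargs": {
  "targets": [
    [[0, 0, 0.05], [0, 0, 0]],
    [[0, 0, 0.05], [0, 0, 0]]
  ]
}}

```text
time_s: 34.33
tcp_pos: [0.6186, -0.2353, 0.0192]
eef_rot: [180.0, -0.0, -173.9]
contact_force: [-0.8, -0.6, -0.5]
gripper_width: 0.0575
gripper_force: 15.0
```

Request:
{"fn": "move_arm", "kwargs": {
  "targets": [
    [[0, 0, 0.04], [0, 0, 0]],
    [[0, 0, 0.04], [0, 0, 0]]
  ]
}}

```text
time_s: 34.58
tcp_pos: [0.6187, -0.2353, 0.0191]
eef_rot: [-180.0, 0.0, -173.9]
contact_force: [-0.4, 0.2, 2.9]
gripper_width: 0.058
gripper_force: 15.0
```

Contact at Fz +2.9 N. Releasing.

Request:
{"fn": "move_arm", "kwargs": {
  "targets": [
    [[0, 0, 0], [0, 0, 0]],
    [[0, 0, 0], [0, 0, 0]],
    [[0, 0, 0], [0, 0, 0]],
    [[0, 0, 0], [0, 0, 0]],
    [[0, 0, 0], [0, 0, 0]]
  ],
  "jaw": 8.5
}}

```text
time_s: 35.2
tcp_pos: [0.6186, -0.2353, 0.0187]
eef_rot: [-180.0, -0.0, -173.9]
contact_force: [0.2, -0.4, -0.3]
gripper_width: 0.0848
gripper_force: 0.0
```

Request:
{"fn": "move_arm", "kwargs": {
  "targets": [
    [[0, 0, -3], [0, 0, 0]],
    [[0, 0, -8], [0, 0, 0]],
    [[0, 0, -12], [0, 0, 0]],
    [[0, 0, -13], [0, 0, 0]],
    [[0, 0, -13], [0, 0, 0]]
  ]
}}

```text
time_s: 35.83
tcp_pos: [0.6188, -0.2352, 0.1492]
eef_rot: [180.0, 0.1, -173.9]
contact_force: [-0.7, 0.2, -0.6]
gripper_width: 0.085
gripper_force: 0.0
```

```bash
python3 m2.py frame .6187 -.2354 6.05 .036 w12.png;  python3 m2.py frame .6187 -.2354 6.05 .036; python3 -c "
from h import *
st();go(.468,.169,.15,-151)"
```

```text
frame [ 0.6183 -0.2351  5.9791] 0.036
ctr [256. 176.] 4038
frame [ 0.6186 -0.2349  5.8113] 0.011
ctr [256. 178.] 3836
t 36.02 tcp [ 0.6178 -0.2351  0.147 ] rot [ 1.7996e+02 -1.5000e-01 -1.7395e+02] j [ -4.   21.4  -5.2  -0.  -63.5 -80. ] F [-0.6  0.3  0.6] w 0.0848 gf 0.0
GO shift [10.63 41.77 -0.24] turn [ 0.0012 -0.0024 -0.4005] |t| 43.1 cm rows 6.9
```

View pics/w12.png

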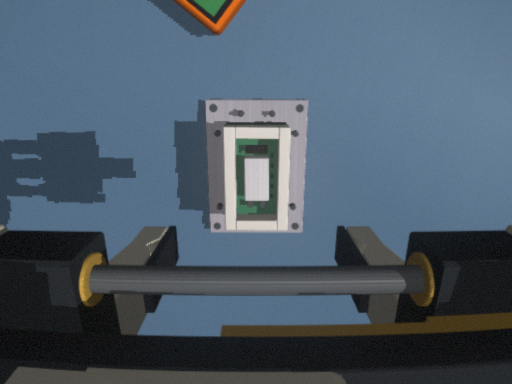

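The frame is seated square on the stack (cols 224-290, rows 123-231) inside the pins. Now the heat sink.

Request:
{"fn": "move_arm", "kwargs": {
  "targets": [
    [[5.3, 21, -0.2], [0, 0, -0.2]],
    [[5.3, 21, -0.2], [0, 0, -0.2]],
    [[5.3, 21, -0.2], [0, 0, -0.2]],
    [[7.5, 29, -0.2], [0, 0, -0.3]],
    [[7.5, 29, -0.2], [0, 0, -0.3]]
  ],
  "jaw": 8.7
}}

```text
time_s: 36.65
tcp_pos: [0.512, 0.0469, 0.15]
eef_rot: [180.0, -0.1, -156.6]
contact_force: [0.3, 0.4, -0.7]
gripper_width: 0.087
gripper_force: 0.0
```

```bash
python3 -c "
from h import *
st();go(.468,.169,.15,-151)"
```

```text
t 36.65 tcp [0.512  0.0469 0.15  ] rot [ 1.8000e+02 -7.0000e-02 -1.5663e+02] j [ 27.1   7.8 -23.5  -0.  -58.8 -93.8] F [ 0.3  0.4 -0.7] w 0.087 gf 0.0
GO shift [-0.8  12.95  0.  ] turn [ 0.0001 -0.0012 -0.0982] |t| 13.0 cm rows 2.1
```

Request:
{"fn": "move_arm", "kwargs": {
  "targets": [
    [[-0.4, 6, 0], [0, 0, -0.05]],
    [[-0.8, 11, 0], [0, 0, -0.098]],
    [[-0.8, 12.9, 0], [0, 0, -0.098]],
    [[-0.8, 12.9, 0], [0, 0, -0.098]],
    [[-0.8, 12.9, 0], [0, 0, -0.098]]
  ]
}}

```text
time_s: 37.28
tcp_pos: [0.4697, 0.1663, 0.1502]
eef_rot: [-180.0, -0.1, -151.1]
contact_force: [0.2, -1.2, -0.9]
gripper_width: 0.0871
gripper_force: 0.0
```

```bash
for i in 1 2 3; do python3 m2.py heatsink .468 .169 29 0; done; python3 -c "
from h import *
st()"
```

```text
heatsink [ 0.4653  0.1702 28.5942] 0.029
ctr [259. 168.] 5391
heatsink [ 0.466   0.1699 29.2905] 0.027
ctr [259. 168.] 5490
heatsink [ 0.4657  0.1697 29.3563] 0.045
ctr [259. 168.] 5563
t 37.58 tcp [0.47   0.1662 0.1507] rot [-1.800e+02 -1.000e-02 -1.512e+02] j [  42.1    6.2  -25.3    0.   -58.5 -103.3] F [-0.5  0.   0.1] w 0.0868 gf 0.0
```

```bash
python3 -c "
from h import *
go(.4657,.1699,.016,-150.9)"
```

```text
GO shift [ 0.2   0.53 13.47] turn [-0.0001 -0.0002 -0.0052] |t| 13.5 cm rows 2.2
```

Request:
{"fn": "move_arm", "kwargs": {
  "targets": [
    [[0.2, 0.5, 5], [0, 0, -0.005]],
    [[0.2, 0.5, 9], [0, 0, -0.005]],
    [[0.2, 0.5, 12], [0, 0, -0.005]],
    [[0.2, 0.5, 13], [0, 0, -0.005]],
    [[0.2, 0.5, 13.5], [0, 0, -0.005]]
  ]
}}

```text
time_s: 38.2
tcp_pos: [0.4661, 0.1703, 0.0159]
eef_rot: [-180.0, 0.0, -150.9]
contact_force: [-0.3, 0.5, 0.2]
gripper_width: 0.0872
gripper_force: 0.0
```

Request:
{"fn": "move_arm", "kwargs": {
  "targets": [
    [[0, 0, 0.8], [0, 0, 0]],
    [[0, 0, 1.6], [0, 0, 0]],
    [[0, 0, 2.4], [0, 0, 0]],
    [[0, 0, 3.0], [0, 0, 0]],
    [[0, 0, 3.2], [0, 0, 0]]
  ]
}}

```text
time_s: 38.83
tcp_pos: [0.4655, 0.1701, -0.0167]
eef_rot: [-180.0, -0.0, -150.8]
contact_force: [0.5, 0.8, 0.2]
gripper_width: 0.0869
gripper_force: 0.0
```

Request:
{"fn": "move_arm", "kwargs": {
  "targets": [
    [[0, 0, 0.1], [0, 0, 0]],
    [[0, 0, 0.2], [0, 0, 0]],
    [[0, 0, 0.2], [0, 0, 0]]
  ]
}}

```text
time_s: 39.2
tcp_pos: [0.4658, 0.1703, -0.0181]
eef_rot: [180.0, 0.0, -150.8]
contact_force: [-0.0, -0.3, -0.4]
gripper_width: 0.0872
gripper_force: 0.0
```

Request:
{"fn": "move_arm", "kwargs": {
  "targets": [
    [[0, 0, 0], [0, 0, 0]],
    [[0, 0, 0], [0, 0, 0]],
    [[0, 0, 0], [0, 0, 0]],
    [[0, 0, 0], [0, 0, 0]],
    [[0, 0, 0], [0, 0, 0]]
  ],
  "jaw": 4.5,
  "squeeze": 30
}}

```text
time_s: 39.83
tcp_pos: [0.4657, 0.1702, -0.0182]
eef_rot: [-180.0, -0.0, -150.8]
contact_force: [-0.2, 0.2, 0.8]
gripper_width: 0.0576
gripper_force: 30.0
```

Request:
{"fn": "move_arm", "kwargs": {
  "targets": [
    [[0, 0, 0], [0, 0, 0]],
    [[0, 0, -2], [0, 0, 0]],
    [[0, 0, -6], [0, 0, 0]],
    [[0, 0, -11], [0, 0, 0]],
    [[0, 0, -14], [0, 0, 0]]
  ]
}}

```text
time_s: 40.45
tcp_pos: [0.4659, 0.1705, 0.1238]
eef_rot: [180.0, 0.1, -150.8]
contact_force: [0.5, 1.6, -2.8]
gripper_width: 0.0576
gripper_force: 30.0
```

```bash
python3 -c "
from h import *
st();go(.6186,-.2352,.13,-174)"
```

```text
t 40.45 tcp [0.4659 0.1705 0.1238] rot [ 1.7997e+02  1.0000e-01 -1.5085e+02] j [  42.8    7.5  -27.8   -0.   -54.7 -103.7] F [ 0.5  1.6 -2.8] w 0.0576 gf 30.0
GO shift [  6.43 -42.87  -0.65] turn [0.0009 0.0017 0.4041] |t| 43.4 cm rows 6.9
```

Request:
{"fn": "move_arm", "kwargs": {
  "targets": [
    [[0.8, -5, -0.5], [0, 0, 0.05]],
    [[1.6, -11, -0.5], [0, 0, 0.1]],
    [[2.4, -17, -0.5], [0, 0, 0.16]],
    [[3.2, -22.5, -0.5], [0, 0, 0.22]],
    [[4, -27, -0.5], [0, 0, 0.26]]
  ]
}}

```text
time_s: 41.08
tcp_pos: [0.5622, -0.087, 0.1261]
eef_rot: [180.0, -0.1, -165.9]
contact_force: [0.5, 0.7, -2.7]
gripper_width: 0.0577
gripper_force: 30.0
```

```bash
python3 -c "
from h import *
st();go(.6186,-.2352,.11,-174)"
```

```text
t 41.08 tcp [ 0.5622 -0.087   0.1261] rot [ 1.7997e+02 -6.0000e-02 -1.6589e+02] j [ 10.9  14.1 -18.8  -0.  -57.2 -86.8] F [ 0.5  0.7 -2.7] w 0.0577 gf 30.0
GO shift [ -1.86 -15.75   1.6 ] turn [ 0.0004 -0.0011  0.1415] |t| 15.9 cm rows 2.5
```

Request:
{"fn": "move_arm", "kwargs": {
  "targets": [
    [[-0.7, -6, 0.5], [0, 0, 0.05]],
    [[-1.4, -11.5, 1], [0, 0, 0.1]],
    [[-1.8, -15, 1.5], [0, 0, 0.135]],
    [[-1.9, -15.8, 1.6], [0, 0, 0.141]],
    [[-1.9, -15.8, 1.6], [0, 0, 0.141]]
  ]
}}

```text
time_s: 41.7
tcp_pos: [0.6189, -0.2336, 0.1097]
eef_rot: [180.0, -0.1, -173.9]
contact_force: [-0.5, 0.4, -3.0]
gripper_width: 0.0579
gripper_force: 30.0
```

Request:
{"fn": "move_arm", "kwargs": {
  "targets": [
    [[0, 0, 0], [0, 0, 0]],
    [[0, 0, 0], [0, 0, 0]],
    [[0, 0, 0], [0, 0, 0]]
  ]
}}

```text
time_s: 42.08
tcp_pos: [0.6197, -0.2327, 0.1112]
eef_rot: [-180.0, 0.0, -173.8]
contact_force: [0.5, -0.5, -2.8]
gripper_width: 0.0579
gripper_force: 30.0
```

```bash
python3 -c "
from h import *
st();go(.6186,-.2352,.0358,-174)
c=cap('wrist','w13.png');I=c['image'].astype(int);s=r.get_state();p=s['tcp_pos']
u=proj(c,corners('heatsink',p[0],p[1],s['eef_rot'][2]+180,p[2]+.0182));print(u.round(1).tolist())
print('col256',I[120:200:2,256].mean(1).round().tolist()); print('col208',I[120:200:2,208].mean(1).round().tolist());print('col304',I[120:200:2,304].mean(1).round().tolist())
print('r185 L',I[185,180:216].mean(1).round().tolist());print('R',I[185,296:332].mean(1).round().tolist())
for d in outline_of('heatsink','wrist')[:2]:
  m=d['mask'];print(d['score'],d['box']); ys=[np.where(m[:,k])[0].min() for k in(205,230,256,280,305)];print(ys)
"
```

```text
t 42.08 tcp [ 0.6197 -0.2327  0.1112] rot [-1.8000e+02  3.0000e-02 -1.7376e+02] j [ -3.7  23.   -7.8  -0.  -59.2 -80. ] F [ 0.5 -0.5 -2.8] w 0.0579 gf 30.0
GO shift [ 0.14 -0.23  7.54] turn [-0.0001  0.0006  0.0042] |t| 7.5 cm rows 1.2
[[200.5, 152.2], [208.8, 308.0], [303.9, 307.9], [312.3, 152.1], [192.6, 161.3], [203.5, 333.3], [309.3, 333.2], [320.3, 161.2]]
col256 [178.0, 175.0, 115.0, 53.0, 82.0, 102.0, 212.0, 228.0, 227.0, 225.0, 226.0, 225.0, 163.0, 75.0, 75.0, 72.0, 52.0, 93.0, 93.0, 93.0, 94.0, 128.0, 218.0, 220.0, 219.0, 220.0, 219.0, 220.0, 201.0, 130.0, 135.0, 133.0, 135.0, 136.0, 132.0, 133.0, 132.0, 133.0, 131.0, 131.0]
col208 [185.0, 179.0, 118.0, 112.0, 112.0, 111.0, 114.0, 82.0, 64.0, 60.0, 68.0, 110.0, 115.0, 112.0, 113.0, 115.0, 112.0, 103.0, 193.0, 130.0, 130.0, 128.0, 130.0, 131.0, 129.0, 130.0, 129.0, 129.0, 127.0, 128.0, 127.0, 128.0, 128.0, 129.0, 127.0, 131.0, 129.0, 127.0, 128.0, 127.0]
col304 [181.0, 180.0, 182.0, 182.0, 182.0, 182.0, 179.0, 181.0, 181.0, 181.0, 181.0, 181.0, 181.0, 181.0, 183.0, 182.0, 179.0, 108.0, 134.0, 136.0, 136.0, 135.0, 135.0, 135.0, 134.0, 135.0, 134.0, 131.0, 132.0, 131.0, 133.0, 135.0, 131.0, 131.0, 135.0, 132.0, 133.0, 131.0, 133.0, 130.0]
r185 L [79.0, 78.0, 76.0, 79.0, 81.0, 80.0, 78.0, 81.0, 80.0, 81.0, 79.0, 81.0, 81.0, 90.0, 116.0, 130.0, 133.0, 132.0, 131.0, 129.0, 111.0, 80.0, 73.0, 73.0, 75.0, 79.0, 99.0, 124.0, 129.0, 130.0, 131.0, 133.0, 132.0, 133.0, 134.0, 134.0]
R [132.0, 132.0, 134.0, 135.0, 134.0, 134.0, 132.0, 133.0, 134.0, 133.0, 119.0, 96.0, 81.0, 72.0, 78.0, 77.0, 91.0, 119.0, 133.0, 133.0, 131.0, 133.0, 134.0, 128.0, 129.0, 128.0, 131.0, 130.0, 128.0, 132.0, 128.0, 126.0, 127.0, 128.0, 129.0, 128.0]
0.76 [193.7, 154.5, 318.0, 325.5]
[np.int64(154), np.int64(154), np.int64(154), np.int64(155), np.int64(155)]
```

Request:
{"fn": "move_arm", "kwargs": {
  "targets": [
    [[0.19, -0.2, 2], [0, 0, 0.004]],
    [[0.19, -0.2, 3.5], [0, 0, 0.004]],
    [[0.19, -0.2, 4.7], [0, 0, 0.004]],
    [[0.19, -0.2, 5.4], [0, 0, 0.004]],
    [[0.19, -0.2, 5.7], [0, 0, 0.004]]
  ]
}}

```text
time_s: 42.8
tcp_pos: [0.6179, -0.2357, 0.0533]
eef_rot: [-180.0, -0.0, -174.0]
contact_force: [-0.1, 0.8, -3.2]
gripper_width: 0.0575
gripper_force: 30.0
```

Request:
{"fn": "move_arm", "kwargs": {
  "targets": [
    [[0, 0, 0.3], [0, 0, 0]],
    [[0, 0, 0.6], [0, 0, 0]],
    [[0, 0, 0.8], [0, 0, 0]],
    [[0, 0, 0.9], [0, 0, 0]],
    [[0, 0, 0.9], [0, 0, 0]]
  ]
}}

```text
time_s: 43.42
tcp_pos: [0.6179, -0.2357, 0.0448]
eef_rot: [-180.0, 0.0, -174.1]
contact_force: [-0.3, -0.8, -1.3]
gripper_width: 0.0575
gripper_force: 30.0
```

```bash
python3 -c "
from h import *
st();go(.6181,-.2352,.0358,-174)
"
```

```text
t 43.42 tcp [ 0.6179 -0.2357  0.0448] rot [-180.      0.   -174.05] j [ -4.   26.6 -11.8   0.  -51.6 -80. ] F [-0.3 -0.8 -1.3] w 0.0575 gf 30.0
GO shift [-0.02  0.05  0.9 ] turn [-0.      0.     -0.0009] |t| 0.9 cm rows 0.1
```

Request:
{"fn": "move_arm", "kwargs": {
  "targets": [
    [[-0.02, 0.05, 0.2], [0, 0, -0.001]],
    [[-0.02, 0.05, 0.4], [0, 0, -0.001]],
    [[-0.02, 0.05, 0.6], [0, 0, -0.001]],
    [[-0.02, 0.05, 0.75], [0, 0, -0.001]],
    [[-0.02, 0.05, 0.8], [0, 0, -0.001]]
  ]
}}

```text
time_s: 44.05
tcp_pos: [0.618, -0.2352, 0.0366]
eef_rot: [180.0, -0.0, -174.0]
contact_force: [-0.3, 0.2, -2.5]
gripper_width: 0.0575
gripper_force: 30.0
```

Request:
{"fn": "move_arm", "kwargs": {
  "targets": [
    [[0, 0, 0.06], [0, 0, 0]],
    [[0, 0, 0.06], [0, 0, 0]]
  ]
}}

```text
time_s: 44.3
tcp_pos: [0.618, -0.2351, 0.0361]
eef_rot: [180.0, -0.0, -174.0]
contact_force: [0.0, 0.2, -2.9]
gripper_width: 0.0579
gripper_force: 30.0
```

Request:
{"fn": "move_arm", "kwargs": {
  "targets": [
    [[0, 0, 0.05], [0, 0, 0]],
    [[0, 0, 0.05], [0, 0, 0]]
  ]
}}

```text
time_s: 44.55
tcp_pos: [0.6181, -0.2352, 0.0359]
eef_rot: [-180.0, 0.0, -174.0]
contact_force: [-0.8, 0.3, -1.3]
gripper_width: 0.0577
gripper_force: 30.0
```

Request:
{"fn": "move_arm", "kwargs": {
  "targets": [
    [[0, 0, 0.03], [0, 0, 0]],
    [[0, 0, 0.03], [0, 0, 0]]
  ]
}}

```text
time_s: 44.8
tcp_pos: [0.6182, -0.2352, 0.0359]
eef_rot: [-180.0, 0.0, -174.0]
contact_force: [-1.2, 1.7, 4.2]
gripper_width: 0.0579
gripper_force: 30.0
```

Request:
{"fn": "move_arm", "kwargs": {
  "targets": [
    [[0, 0, 0], [0, 0, 0]],
    [[0, 0, 0], [0, 0, 0]],
    [[0, 0, 0], [0, 0, 0]],
    [[0, 0, 0], [0, 0, 0]],
    [[0, 0, 0], [0, 0, 0]]
  ],
  "jaw": 8.5
}}

```text
time_s: 45.42
tcp_pos: [0.6181, -0.2352, 0.0353]
eef_rot: [-180.0, 0.0, -174.0]
contact_force: [-0.6, -0.2, -0.3]
gripper_width: 0.0849
gripper_force: 0.0
```

Request:
{"fn": "move_arm", "kwargs": {
  "targets": [
    [[0, 0, -3], [0, 0, 0]],
    [[0, 0, -8], [0, 0, 0]],
    [[0, 0, -12], [0, 0, 0]],
    [[0, 0, -13], [0, 0, 0]],
    [[0, 0, -13], [0, 0, 0]]
  ]
}}

```text
time_s: 46.05
tcp_pos: [0.6182, -0.2351, 0.1658]
eef_rot: [180.0, 0.1, -174.0]
contact_force: [-0.7, -0.7, -0.5]
gripper_width: 0.0848
gripper_force: 0.0
```

```bash
for i in 1 2; do python3 m2.py heatsink .6186 -.2352 6 .054; done;  python3 -c "
from h import *
st()
C={n:cap(n) for n in('scene','side')}
for l,z in(('heatsink',.054),('frame',.036)):
  for n in C:
    c=C[n];u=proj(c,corners(l,.6186,-.2352,6,z)).mean(0)
    m=maskat(l,n,u[::-1])
    if m is not None: print(l,n,iou_pose(l,[(c,m)],(.6186,-.2352,6),z))
"
```

```text
heatsink [ 0.6185 -0.2351  6.282 ] 0.023
ctr [256. 178.] 6753
heatsink [ 0.6186 -0.2347  6.2737] 0.045
ctr [256. 180.] 7132
t 46.25 tcp [ 0.6172 -0.235   0.1636] rot [ 1.7995e+02 -1.5000e-01 -1.7400e+02] j [ -4.   20.6  -4.1  -0.  -65.4 -80. ] F [ 0.4 -0.4 -0.1] w 0.0845 gf 0.0
heatsink scene (array([ 0.61835575, -0.23442711,  6.07111968]), np.float64(0.03863540384301578))
heatsink side (array([ 0.62197964, -0.23851521,  4.18434435]), np.float64(0.0437486312091272))
frame scene (array([ 0.62418128, -0.24172719, 21.26603562]), np.float64(0.8754083712191056))
frame side (array([ 0.62150312, -0.2350098 ,  8.75438765]), np.float64(0.7075855454070166))
```

The heat sink fits at (0.6186, -0.235), yaw 6.2°, at seated height and in line with the frame, board and tray. Handing in.

```bash
python3 -c "
from plant import r
print(r.close_job())"
```

```text
the job is handed in; nothing more can be done
None
```

I placed the tray, board, frame and heat sink in the nest in that order and handed the job in at about 46 s; camera fits put them within about 1 mm of each other, and I did not touch the multimeter, screwdriver, spool or blue frames.

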